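Draw out the board cradle's outrigger to its next latch hole and load the board

TASK

Get the board cradle on the bench ready for the green two-stick circuit board: squeeze the sprung button in the side of its square sleeve, slide the sleeve out along the beam until the button pops through the next hole, and stop there without pulling hard against the button. Then lay the board flat, sticks up, one short end in the fixed jaw between its cheeks and close to the lip, the rest carried by the sleeve's bearer plate, let go of it, and leave the other things on the bench where they are.

Things in the scene. Friction and masses are not known exactly. Their poses are not given: they have to be found in the camera images.
- cradle: Board cradle, dark cast base 86 x 232 mm, fixed to the bench. Origin on the bench under the beam's axis; z up, y along the beam the way the sleeve draws out; the button looks to -x. The beam: a fixed inner tube on which a square aluminium sleeve slides, 22 x 22 mm, axis 45 mm above the bench, y = -18 to 130 mm when closed. Below it a 12 mm wide web and the base, whose top is 10 mm above the bench.
- button_spot (a point): Fixed point on the beam's axis level with the sprung button (92 mm along y from the cradle's origin). The button's domed tip, 8 mm across, is 15 mm from it to -x, 4 mm proud of the sleeve. Pinching the sleeve here along x presses it flush; then a pull of 8 to 10 N along +y cams it under the wall, and the sleeve slides with 4 to 5 N. Pulled without pressing, it holds.
- sleeve (a joint): Sleeve travel, m: about 0 (1 mm of play) with the button in the first hole, growing as it draws out along +y. The next hole is in a dark keeper plate on the sleeve's side, clamped by two screws in a slot and set by hand: it reaches the button somewhere between 32 and 55 mm of travel; the button pops into it and the sleeve stops dead. End stop at 64 mm.
- button (a joint): How far the button is pushed in, m: 0 fully out through a hole, 0.004 flush with the sleeve's side, 0.0055 under the wall. Its spring is light: 0.7 N when out, 1.6 N under the wall. It stands a side load of 10 N from the sleeve, no more.
- fixed_lip (a point): Foot of the fixed jaw's lip, middle of its width, at ledge height (62 mm above the bench). The ledge runs 10 mm from it along the cradle's +y; the lip stands up 13 mm, its top flared outward. Cheeks 8 mm high at either end of the ledge, 62 mm apart. A seated board's middle is 35 to 40 mm from this point along +y.
- bearer (a point): Middle of the top of the bearer plate on the sleeve: level with the ledge, 18 mm along the beam by 50 mm, no lip. Closed, it is 21 mm from the fixed lip, too near to carry the board past its middle; in the next hole 53 to 76 mm.
- board_mid (a point): Middle of the green board's plate, 1 mm above its underside. Plate 55 (x) x 70 (y) x 2 mm, z to the stick side; two black thumb sticks, 26 mm high, at x, y = (-8, -14) and (12, 20) mm. About 50 g. Its long side goes along the beam, either way round.
- stick (a point): Middle of the cap of the stick at (-8, -14) mm, 18.5 mm above the board's underside; board's axes. Cap 18 mm across, 11 to 26 mm above the underside, on a block 18 (x) x 16 (y) mm; stiff, strong enough to lift the board by, the fingers closing along the board's x.
- solder_reel: Bystander: reel of solder, 49 mm across, 34 mm high, origin under its centre.
- flux_bottle: Bystander: dropper bottle, 33 mm across, 92 mm high, origin under its centre.
- driver_dark: Bystander: dark screwdriver lying, 130 mm long (along its y), 13 mm thick, origin under its centre.
- tweezers: Bystander: dark tweezers lying, 130 mm long (along their y), 13 mm high, origin under their centre.
There are look-alikes about, which are no part of the job. Leave any orange look-alike of the part that bears board_mid alone.

How it is judged:
By the outcome, as a careful person would: the job done as asked, in the order asked, and still so for the second after the job is handed in, with the robot touching nothing.
It also fails if it takes over 58 s, if anything falls off the work surface, if the arm or the gripper's body presses on something with over 40 N, if the wrist force passes 120 N, or if a joint passes its speed limit or range.

ROBOT

A 7-joint arm with a two-finger parallel gripper is mounted at the origin on a cart in front of the work surface, level with it; the furniture and walls round the work are solid. World frame = base frame: x ahead of the robot, y to its left, z up, the work surface at z = 0. Lengths are in m, angles in rad, forces in N, time in s.
With the tool pointing down it reaches from about 0.425 to 0.925 m from the base axis. Payload 6.8 kg.
Tool frame: the origin (TCP) lies at the centre of the arm's flange, where the gripper is bolted on; the fingertips stand 173 mm ahead of it and the grasp point (between the pads) lies 155 mm ahead of it (r.hold_point_z is the distance from the TCP to the grasp point, in m); z points along the fingers, x is the direction in which the jaws open and shut, and the axes are right-handed (so a half turn about z gives the same grasp; the last joint's range is limited). The gripper opens to 85 mm and grips with 20 to 120 N. Pads are 22 mm wide; open, the fingers measure 114 mm over their backs; the gripper's body (76 mm by 85 mm) begins 54 mm behind the grasp point. The pads swing forward as they close: fully open they stand 13 mm farther back than shut.
Start: joints at [-1.291, 0.477, 0.022, 1.555, -0.011, 1.109, -0.083], TCP at [0.255, 0.625, 0.405] pointing down, gripper open.
Joint ranges: [-2.96, 2.96], [-0.34, 2.1], [-1.41, 1.46], [0.24, 2.44], [-1.37, 4.51], [0.17, 1.92], [-2.96, 2.96]. Speed limits (rad/s): [2.39, 2.39, 3.14, 3.14, 3.14, 3.14, 3.14].

INTERFACE

Orientations are given as a rotation vector (axis times angle).
In Python, from bench import r gives the robot as it stands.
- The arm moves only by the tool apply_moves, never from a script. Its arguments are lists of equal length, an entry for each row: "dp": the shift along the tool's x, y, z scaled (see below), a list of three; "twist": the turn, a rotation vector about the tool's x, y, z scaled (see below), a list of three; "jaw": the closure in counts, from 0 (fully open) to 255 (shut). In form: {"dp": [[x, y, z], ...], "twist": [[rx, ry, rz], ...], "jaw": [jaw, ...]}. A call has 1 to 20 rows; each row shifts and turns the pose as measured when the row begins, along the tool's axes as they then stand; what a row does not reach is not made up. The controller multiplies each number of a shift by 12 cm and each number of a turn by 120 degrees. A row lasts 1/10 s, in which the tool goes at most 50 mm and 8.59 degrees, less where a joint would pass 70% of its speed; a pose out of reach is approached as far as the arm can. A call with a number of a shift or a turn outside -1 to 1 is refused whole. A call with a gripper value outside its range is refused whole. The fingers move at their own pace and stop on an object; "grip_force" is the grip in N (left out, the last holds). Time passes only in rows, so rows that do not move let the fingers close. It gives the time, the measured TCP pose, the force and the opening at its end, in the units of the state.
- r.get_obs(): the state, without advancing time (a new reading comes with each control period).
- r.grab_frame(name): name is "scene" or "top" or "wrist"; returns a dict with "color" (480x640x3 uint8, red, green, blue), "z_map" (480x640 float32, m along the optical axis (not along the pixel's ray), 0 where there is no reading), "intrinsics" (3x3 intrinsics, pixels), "dist_coeffs" ([k1, k2, p1, p2, k3] as OpenCV has them; the pictures are not rectified), "R" (3x3) and "t" (3): a world point X has camera coordinates R X + t; the wrist camera has in their place "hand_eye" (4x4, takes a point from camera to tool coordinates, whose origin is the TCP and whose axes are the tool frame's). Camera axes: x right, y down, z forward; pixel columns grow to the right and rows downward; lengths in m; the calibration is good to about 2 mm. A picture is of the moment at which its call begins: read the wrist's pose just before it.
- r.hand_in(): hands the job in, once; it reports no verdict.
The state is a dict: "clock": time; "joints": joint angles; "qvel": joint speeds; "tau": joint torques, N m; "tcp_pos": TCP position; "orientation": TCP orientation; "contact_force": force on the tool from outside, world axes, zero at the start; "moment": the same for the moment, N m; "grip_width": finger opening in m.
Only numpy, scipy, OpenCV 4.12 (cv2) and the standard library are available. Lean on these libraries where they do the work, as an engineer would, in place of code of your own. Each camera call takes 0.05 s, during which the arm holds its last target.

## Working session

There is one attempt and no reset: what is moved stays moved. The work goes in short steps, Python scripts to look and compute and a tool call to move; the robot and the scene stay as the last step left them, time stands still between calls to the robot, and variables do not carry over. Pictures are saved under pics/ and viewed, and the job is handed in when it is done.

Besides the shell and the picture viewer there is one more tool, called by a JSON object that holds its "method" and its "body". apply_moves: Moves the arm, as the interface text tells. Shifts and turns lie within -1 to 1; 1 stands for 12 cm of shift or 120 degrees of turn. Its arguments: {"type":"object","properties":{"dp":{"type":"array"},"twist":{"type":"array"},"jaw":{"type":"array"},"grip_force":{"type":"number"}},"required":["dp","twist","jaw"]}

```bash
ls; mkdir -p pics; cat > h.py <<'E'
import numpy as np, cv2
from bench import r
from scipy.spatial.transform import Rotation as Ro
def save(n,im): cv2.imwrite('pics/'+n+'.png', im[:,:,::-1])
def cap(name):
    o=r.get_obs(); f=r.grab_frame(name)
    if 'hand_eye' in f:
        Rt=Ro.from_rotvec(o['orientation']).as_matrix(); H=np.array(f['hand_eye'])
        Rwc=Rt@H[:3,:3]; twc=Rt@H[:3,3]+np.array(o['tcp_pos'])
        f['R']=Rwc.T; f['t']=-Rwc.T@twc
    np.savez('/tmp/%s.npz'%name,**{k:np.array(v) for k,v in f.items()})
    return f
def load(name): return dict(np.load('/tmp/%s.npz'%name))
def ray(f,uv):
    p=cv2.undistortPoints(np.array(uv,float).reshape(-1,1,2),f['intrinsics'],f['dist_coeffs']).reshape(-1,2)
    d=np.c_[p,np.ones(len(p))]@f['R']; c=-f['R'].T@f['t']
    return c,d
def onz(f,uv,z):
    c,d=ray(f,uv); return c+d*((z-c[2])/d[:,2])[:,None]
def bydepth(f,uv):
    c,d=ray(f,uv); uv=np.array(uv).reshape(-1,2).astype(int)
    return c+d*f['z_map'][uv[:,1],uv[:,0]][:,None]
def proj(f,X):
    rv,_=cv2.Rodrigues(f['R']); return cv2.projectPoints(np.array(X,float).reshape(-1,1,3),rv,f['t'],f['intrinsics'],f['dist_coeffs'])[0].reshape(-1,2)
def crop(f,x0,y0,x1,y1,n,s):
    save(n,cv2.resize(f['color'][y0:y1,x0:x1],None,fx=s,fy=s,interpolation=cv2.INTER_CUBIC))
E
python3 - <<'E'
from h import *
print(r.get_obs(), r.hold_point_z)
for n in ['scene','top','wrist']:
    f=cap(n); save(n+'0',f['color']); print(n,-f['R'].T@f['t'],f['R'][2])
E
```

```text
pics
{'clock': 0.0, 'joints': array([-1.29109264,  0.47783411,  0.0223495 ,  1.55647707, -0.01152488,
        1.10929025, -0.08310356]), 'qvel': array([-5.53819866e-04,  1.42335439e-05,  4.98427116e-04, -2.78632931e-04,
        7.31428854e-04,  4.97510674e-04, -1.39501380e-04]), 'tau': array([ 2.48969618e-04, -5.96465313e+01,  1.60800677e+00, -2.81175578e+01,
        1.24623507e-02,  9.62721213e-03, -1.73072215e-05]), 'tcp_pos': array([0.2551435 , 0.62461863, 0.40369197]), 'orientation': array([ 2.60690606e+00,  1.75112005e+00, -2.33783387e-03]), 'contact_force': array([ 0.08354747,  0.39702557, -0.00424901]), 'moment': array([0.00811477, 0.02413159, 0.01338033]), 'grip_width': 0.08515813979667704} 0.1547
scene [0.08658431 0.53720927 0.57472994] [ 0.57288504 -0.57935205 -0.57978783]
top [0.45947536 0.06647266 1.15232585] [ 0.10475904 -0.02763739 -0.99411353]
wrist [0.17975305 0.65584517 0.37366866] [ 0.29148877 -0.12009661 -0.94900532]
```

View pics/scene0.png

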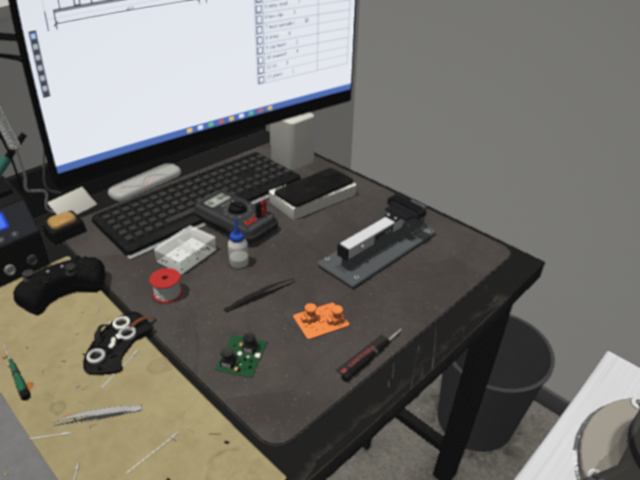

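View pics/top0.png

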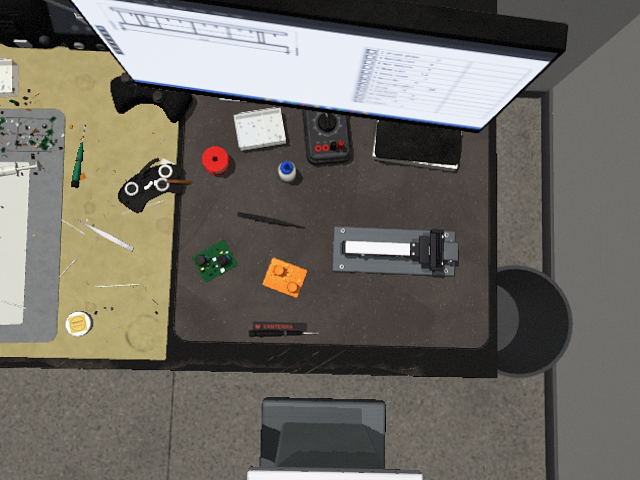

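View pics/wrist0.png

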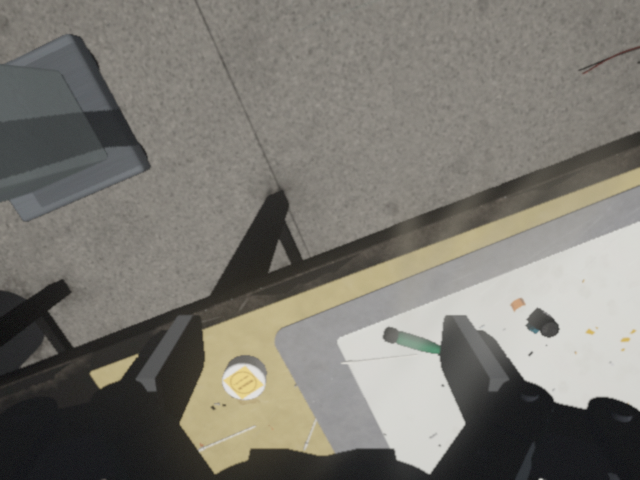

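```bash
python3 - <<'E'
from h import *
t=load('top'); s=load('scene')
crop(t,320,210,480,290,'t_cr',5)
crop(s,300,180,450,290,'s_cr',5)
a=cv2.resize(t['color'][225:305,180:320],None,fx=5,fy=5,interpolation=cv2.INTER_CUBIC)
save('t_b',a)
crop(s,200,290,360,390,'s_b',5)
uv=[(333,228),(455,231),(455,275),(333,272),(342,249),(410,249),(435,232),(434,266),(214,261),(285,278)]
P=bydepth(t,uv); print(np.round(P,4))
print(np.round(onz(t,uv,0.01),4))
E
```

```text
[[ 0.5949  0.0144  0.0017]
 [ 0.5965 -0.219   0.0017]
 [ 0.5124 -0.2191  0.0029]
 [ 0.5113  0.0122  0.002 ]
 [ 0.5515 -0.0009  0.0476]
 [ 0.5544 -0.1233  0.0588]
 [ 0.5856 -0.1663  0.0687]
 [ 0.5247 -0.1664  0.0623]
 [ 0.5254  0.2365  0.002 ]
 [ 0.4972  0.1022  0.006 ]]
[[ 0.594   0.0148  0.01  ]
 [ 0.5955 -0.217   0.01  ]
 [ 0.5121 -0.2174  0.01  ]
 [ 0.5109  0.0126  0.01  ]
 [ 0.5547 -0.0032  0.01  ]
 [ 0.5586 -0.1318  0.01  ]
 [ 0.5924 -0.1789  0.01  ]
 [ 0.5278 -0.1776  0.01  ]
 [ 0.525   0.2353  0.01  ]
 [ 0.4971  0.1021  0.01  ]]
```

View pics/t_cr.png

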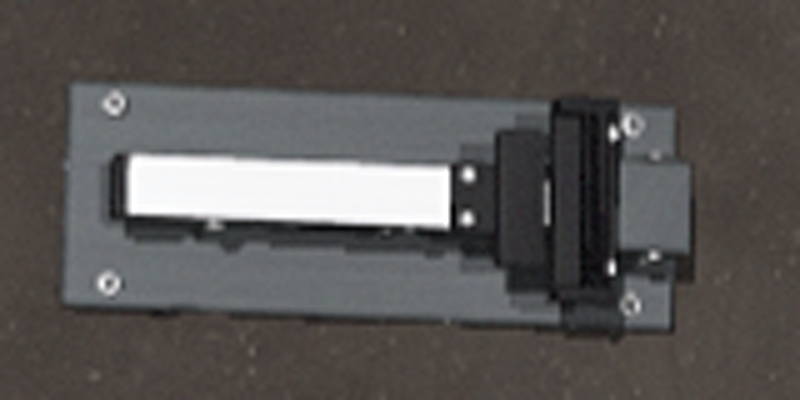

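View pics/s_cr.png

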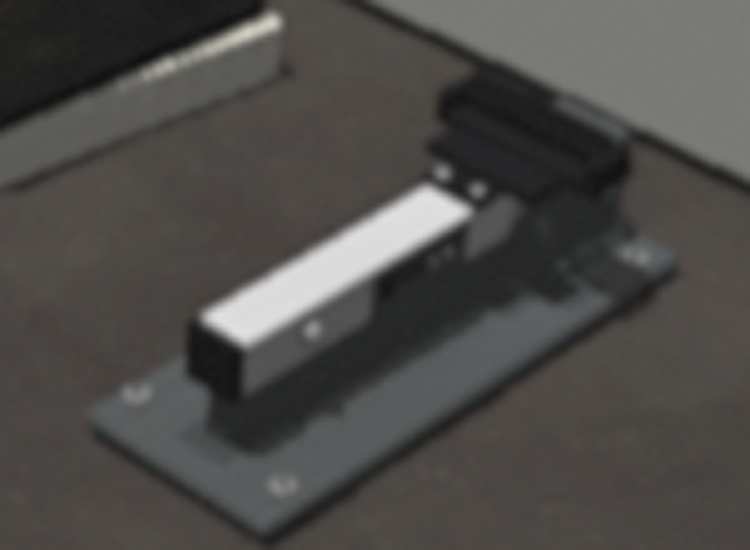

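View pics/t_b.png

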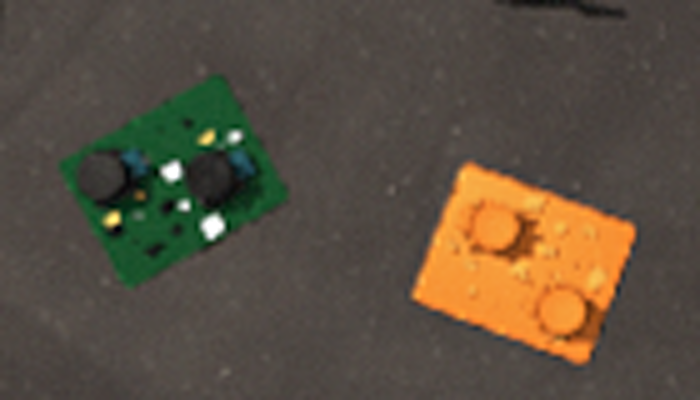

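View pics/s_b.png

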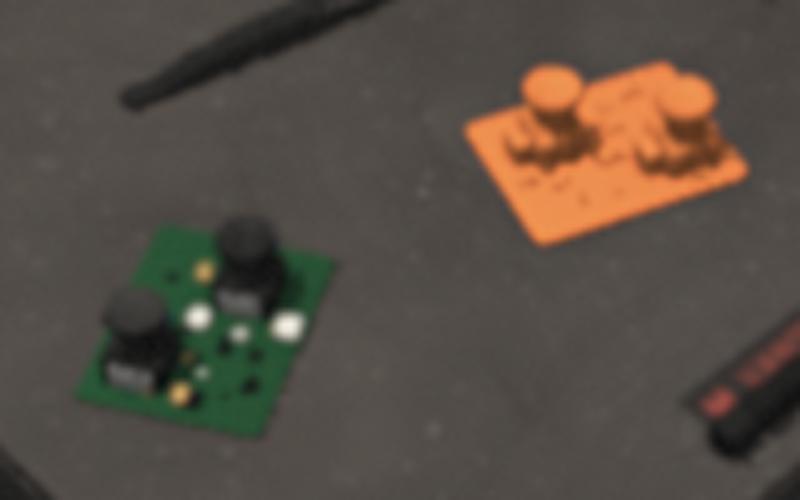

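```bash
python3 - <<'E'
from h import *
t=load('top'); s=load('scene')
def line2(uvt,uvs):
    c1,d1=ray(t,uvt); c2,d2=ray(s,uvs); d1=d1[0]/np.linalg.norm(d1); d2=d2[0]/np.linalg.norm(d2)
    A=np.c_[d1,-d2]; k=np.linalg.lstsq(A,c2-c1,rcond=None)[0]
    p,q=c1+k[0]*d1,c2+k[1]*d2; return (p+q)/2,np.linalg.norm(p-q)
print('button',line2((320+215/5,210+222/5),(300+313/5,180+328/5)))
# white sleeve top
hsv=cv2.cvtColor(t['color'],cv2.COLOR_RGB2HSV)
m=((hsv[...,2]>170)&(hsv[...,1]<60)).astype(np.uint8); m[:, :325]=0; m[:215]=0; m[290:]=0;m[:,440:]=0
n,l,st,ce=cv2.connectedComponentsWithStats(m); k=1+np.argmax(st[1:,4]); 
rect=cv2.minAreaRect(np.argwhere(l==k)[:,::-1].astype(np.float32)); print(rect, onz(t,cv2.boxPoints(rect),0.056).round(4))
# base: grey-blue, brighter than desk
c=t['color'].astype(int); mb=((c[...,2]-c[...,0]>3)&(c[...,2]>55)).astype(np.uint8); mb[:,:325]=0;mb[:215]=0;mb[290:]=0;mb[:,470:]=0
save('mb',cv2.resize(mb[210:290,320:480]*255,None,fx=4,fy=4)[:,:,None].repeat(3,2))
n,l,st,ce=cv2.connectedComponentsWithStats(mb);print(st[1:][st[1:,4]>50])
pts=np.argwhere(mb)[:,::-1]; 
# board
g=((hsv[...,0]>55)&(hsv[...,0]<90)&(hsv[...,1]>100)).astype(np.uint8); g[:,:180]=0; g[:,320:]=0; g[:230]=0
g=cv2.morphologyEx(g,cv2.MORPH_OPEN,np.ones((2,2)))
p=np.argwhere(g)[:,::-1].astype(np.float32); rb=cv2.minAreaRect(p); print('board',rb)
B=onz(t,cv2.boxPoints(rb),0.002); print(B.round(4),B.mean(0)); 
for i in range(4): d=B[(i+1)%4]-B[i]; print(np.linalg.norm(d),np.degrees(np.arctan2(d[1],d[0])))
# scene view board too
h2=cv2.cvtColor(s['color'],cv2.COLOR_RGB2HSV)
g=((h2[...,0]>55)&(h2[...,0]<90)&(h2[...,1]>100)).astype(np.uint8); g[:,:200]=0; g[:,290:]=0; g[:300]=0;g[390:]=0
p=np.argwhere(g)[:,::-1]; W=onz(s,p,0.002)[:,:2].astype(np.float32); rb=cv2.minAreaRect(W); print('scene board',rb)
pt=np.argwhere(((hsv[...,0]>55)&(hsv[...,0]<90)&(hsv[...,1]>100)))
pt=pt[(pt[:,1]>185)&(pt[:,1]<250)&(pt[:,0]>230)&(pt[:,0]<300)][:,::-1]
print('top board',cv2.minAreaRect(onz(t,pt,0.002)[:,:2].astype(np.float32)))
E
```

```text
button (array([ 0.54320582, -0.03969284,  0.04442664]), np.float64(0.0003192842900710045))
((377.4983825683594, 247.53993225097656), (63.4692497253418, 12.150283813476562), 2.2906100749969482) [[ 0.545  -0.007   0.056 ]
 [ 0.567  -0.0074  0.056 ]
 [ 0.566  -0.1227  0.056 ]
 [ 0.5439 -0.1221  0.056 ]]
[[ 332  227  101   48 2738]
 [ 443  231   15   30  343]
 [ 434  262   21   14  117]]
board ((215.27359008789062, 261.79248046875), (28.84718894958496, 37.39450454711914), 60.945396423339844)
[[0.5294 0.2779 0.002 ]
 [0.5655 0.2185 0.002 ]
 [0.5187 0.1902 0.002 ]
 [0.483  0.2495 0.002 ]] [0.52411933 0.23400567 0.002     ]
0.06947991592493794 -58.716299970435585
0.05469173441183523 -148.83220417077854
0.06924413272241997 121.03427047972392
0.054390323834274806 31.416223344088895
scene board ((0.5244098901748657, 0.23792080581188202), (0.05269148200750351, 0.06780684739351273), 31.505483627319336)
top board ((0.5258268117904663, 0.23591560125350952), (0.05474908649921417, 0.06932389736175537), 31.42444610595703)
```

View pics/mb.png

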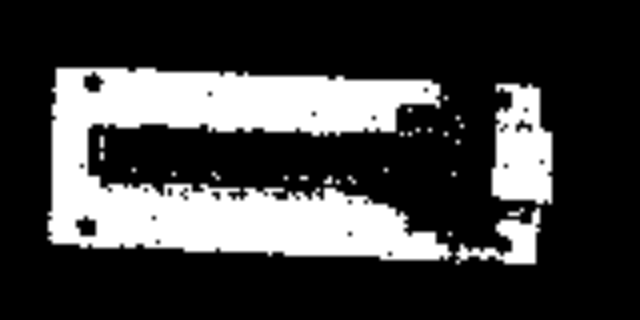

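```bash
cat >> h.py <<'E'
def plan(pos,yaw,n,settle=0,jaw=0,tail=0):
    o=r.get_obs(); p=np.array(o['tcp_pos']); R=Ro.from_rotvec(o['orientation'])
    Rt=Ro.from_euler('z',yaw,degrees=True)*Ro.from_euler('x',180,degrees=True)
    w=(R.inv()*Rt).as_rotvec(); D=np.array(pos)-p
    print('dist',np.linalg.norm(D).round(4),'deg',np.degrees(w).round(2),'tool-frame D mm',(R.inv().apply(D)*1000).round(1))
    a=[];b=[]
    for i in range(n):
        a.append([round(float(v),3) for v in R.inv().apply(D/n)/0.12]); b.append([round(float(v),3) for v in np.degrees(w/n)/120])
        R=R*Ro.from_rotvec(w/n)
    print(str(a).replace(' ','')); print(str(b).replace(' ',''))
def st():
    o=r.get_obs(); R=Ro.from_rotvec(o['orientation'])
    x=R.as_matrix()[:,0]; z=R.as_matrix()[:,2]
    g=o['tcp_pos']+z*r.hold_point_z
    print('t',round(o['clock'],2),'tcp',o['tcp_pos'].round(4),'yaw',np.degrees(np.arctan2(x[1],x[0])).round(2),'z',z.round(4),'grasp',g.round(4),'F',o['contact_force'].round(2),'w',round(o['grip_width'],4))
E
python3 -c "
from h import *
st(); plan([0.555,-0.035,0.30],0,18)"
```

```text
t 0.15 tcp [0.2552 0.6247 0.404 ] yaw 67.78 z [-4.0e-04 -1.3e-03 -1.0e+00] grasp [0.2551 0.6245 0.2493] F [-0.01  0.05 -0.21] w 0.0855
dist 0.7321 deg [5.000e-02 7.000e-02 6.778e+01] tool-frame D mm [-497.2  527.   104.7]
[[-0.23,0.244,0.048],[-0.214,0.259,0.048],[-0.196,0.272,0.048],[-0.178,0.284,0.048],[-0.159,0.295,0.048],[-0.139,0.305,0.048],[-0.119,0.314,0.048],[-0.098,0.321,0.048],[-0.077,0.327,0.048],[-0.055,0.331,0.048],[-0.033,0.334,0.048],[-0.011,0.335,0.048],[0.011,0.335,0.048],[0.033,0.334,0.048],[0.055,0.331,0.048],[0.076,0.327,0.048],[0.098,0.321,0.048],[0.118,0.314,0.048]]
[[0.0,0.0,0.031],[0.0,0.0,0.031],[0.0,0.0,0.031],[0.0,0.0,0.031],[0.0,0.0,0.031],[0.0,0.0,0.031],[0.0,0.0,0.031],[0.0,0.0,0.031],[0.0,0.0,0.031],[0.0,0.0,0.031],[0.0,0.0,0.031],[0.0,0.0,0.031],[0.0,0.0,0.031],[0.0,0.0,0.031],[0.0,0.0,0.031],[0.0,0.0,0.031],[0.0,0.0,0.031],[0.0,0.0,0.031]]
```

{"method": "apply_moves", "body": {"dp": [[-0.23, 0.244, 0.048], [-0.214, 0.259, 0.048], [-0.196, 0.272, 0.048], [-0.178, 0.284, 0.048], [-0.159, 0.295, 0.048], [-0.139, 0.305, 0.048], [-0.119, 0.314, 0.048], [-0.098, 0.321, 0.048], [-0.077, 0.327, 0.048], [-0.055, 0.331, 0.048], [-0.033, 0.334, 0.048], [-0.011, 0.335, 0.048], [0.011, 0.335, 0.048], [0.033, 0.334, 0.048], [0.055, 0.331, 0.048], [0.076, 0.327, 0.048], [0.098, 0.321, 0.048], [0.118, 0.314, 0.048]], "twist": [[0, 0, 0.031], [0, 0, 0.031], [0, 0, 0.031], [0, 0, 0.031], [0, 0, 0.031], [0, 0, 0.031], [0, 0, 0.031], [0, 0, 0.031], [0, 0, 0.031], [0, 0, 0.031], [0, 0, 0.031], [0, 0, 0.031], [0, 0, 0.031], [0, 0, 0.031], [0, 0, 0.031], [0, 0, 0.031], [0, 0, 0.031], [0, 0, 0.031]], "jaw": [0, 0, 0, 0, 0, 0, 0, 0, 0, 0, 0, 0, 0, 0, 0, 0, 0, 0], "grip_force": 20}}

```text
clock: 1.95
tcp_pos: [0.5536, -0.0579, 0.293]
orientation: [-3.139, 0.03, 0.004]
contact_force: [0.4, -0.2, 0.8]
grip_width: 0.0853
```

```bash
python3 -c "
from h import *
st(); f=cap('wrist'); save('w1',f['color']); print(-f['R'].T@f['t'], f['R'][2]); plan([0.555,-0.035,0.30],0,3)"
```

```text
t 1.95 tcp [ 0.5536 -0.0579  0.293 ] yaw -1.08 z [-0.0027  0.0029 -1.    ] grasp [ 0.5531 -0.0574  0.1383] F [ 0.4  -0.19  0.79] w 0.0853
[0.55459327 0.02380275 0.26304385] [-0.0079464  -0.3122654  -0.94996167]
dist 0.0309 deg [ 0.14  0.01 -1.71] tool-frame D mm [ -0.7 -30.   -7.2]
[[-0.002,-0.083,-0.02],[-0.001,-0.083,-0.02],[-0.0,-0.083,-0.02]]
[[0.0,0.0,-0.005],[0.0,0.0,-0.005],[0.0,0.0,-0.005]]
```

View pics/w1.png

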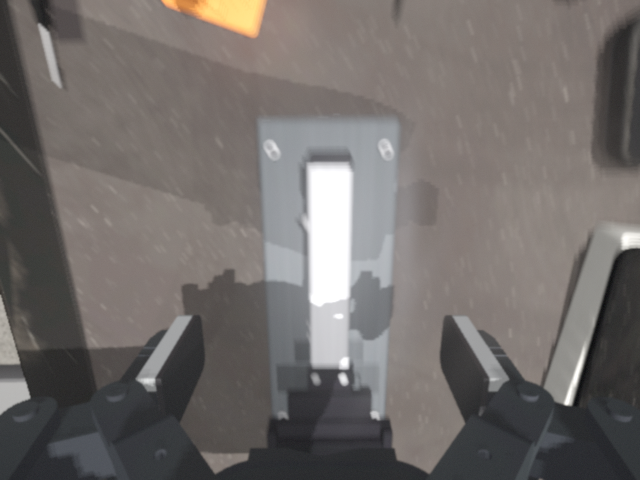

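{"method": "apply_moves", "body": {"dp": [[-0.002, -0.083, -0.02], [-0.002, -0.083, -0.02], [0, -0.083, -0.02], [0, 0, 0], [0, 0, 0]], "twist": [[0, 0, -0.005], [0, 0, -0.005], [0, 0, -0.005], [0, 0, 0], [0, 0, 0]], "jaw": [0, 0, 0, 0, 0]}}

```text
clock: 2.5
tcp_pos: [0.5545, -0.0313, 0.3]
orientation: [3.14, 0.01, -0.003]
contact_force: [1.0, -0.9, -0.2]
grip_width: 0.0854
```

```bash
python3 - <<'E'
from h import *
st(); f=cap('wrist'); save('w2',f['color'])
c=f['color'].astype(int)
m=((c.min(2)>200)).astype(np.uint8); m[:100]=0;m[400:]=0;m[:,:280]=0;m[:,380:]=0
n,l,s,ce=cv2.connectedComponentsWithStats(m);k=1+np.argmax(s[1:,4]);print(s[k])
for v in range(s[k][1]+5,s[k][1]+s[k][3]-5,20):
    u=np.where(l[v]==k)[0]; P=onz(f,[(u.min()-.5,v),(u.max()+.5,v)],0.056); print(v,u.min(),u.max(),P.round(4).tolist())
crop(f,240,100,420,440,'w2c',2)
E
```

```text
t 2.5 tcp [ 0.5545 -0.0313  0.3   ] yaw 0.36 z [-0.0019 -0.0016 -1.    ] grasp [ 0.5542 -0.0316  0.1453] F [ 0.98 -0.94 -0.25] w 0.0854
[ 302  208   46  183 6654]
213 307 347 [[0.5453, -0.008, 0.056], [0.5673, -0.0078, 0.056]]
233 307 346 [[0.5453, -0.0193, 0.056], [0.567, -0.0191, 0.056]]
253 304 345 [[0.5436, -0.0309, 0.056], [0.5668, -0.0307, 0.056]]
273 307 344 [[0.5452, -0.0429, 0.056], [0.5665, -0.0427, 0.056]]
293 306 342 [[0.5446, -0.0553, 0.056], [0.5657, -0.0551, 0.056]]
313 308 341 [[0.5457, -0.0682, 0.056], [0.5654, -0.068, 0.056]]
333 308 340 [[0.5456, -0.0815, 0.056], [0.5651, -0.0813, 0.056]]
353 308 341 [[0.5456, -0.0952, 0.056], [0.566, -0.095, 0.056]]
373 308 341 [[0.5455, -0.1095, 0.056], [0.5664, -0.1093, 0.056]]
```

View pics/w2.png

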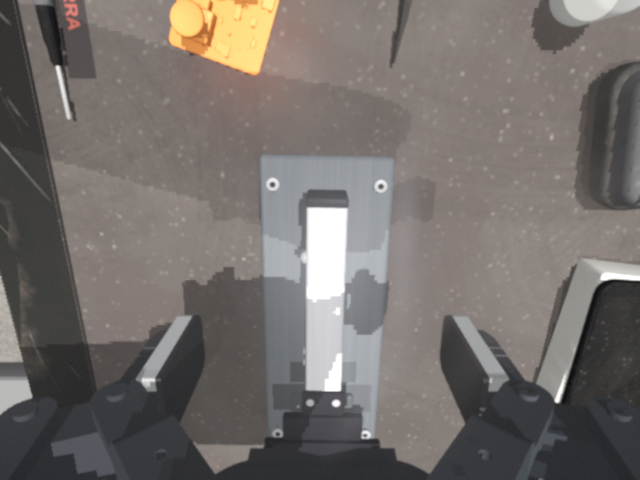

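```bash
python3 - <<'E'
from h import *
f=load('wrist')
print(onz(f,[(304,257)],0.045))
crop(f,290,235,320,275,'btn',12)
plan([0.556,-0.0395,0.201],-0.3,5)
E
```

```text
[[ 0.54332795 -0.03757233  0.045     ]]
dist 0.0993 deg [0.07 0.11 0.67] tool-frame D mm [ 1.6  8.2 99. ]
[[0.003,0.014,0.165],[0.003,0.014,0.165],[0.003,0.014,0.165],[0.003,0.014,0.165],[0.003,0.014,0.165]]
[[0.0,0.0,0.001],[0.0,0.0,0.001],[0.0,0.0,0.001],[0.0,0.0,0.001],[0.0,0.0,0.001]]
```

View pics/btn.png

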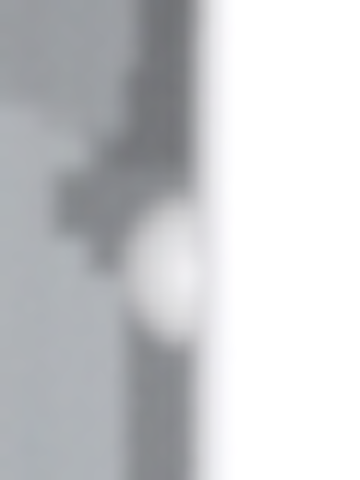

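{"method": "apply_moves", "body": {"dp": [[0.003, 0.013, 0.165], [0.003, 0.013, 0.165], [0.003, 0.013, 0.165], [0.003, 0.013, 0.165], [0.003, 0.013, 0.165], [0, 0, 0], [0, 0, 0]], "twist": [[0, 0, 0.001], [0, 0, 0.001], [0, 0, 0.001], [0, 0, 0.001], [0, 0, 0.001], [0, 0, 0], [0, 0, 0]], "jaw": [0, 0, 30, 60, 90, 100, 110]}}

```text
clock: 3.25
tcp_pos: [0.5569, -0.0365, 0.1997]
orientation: [-3.141, -0.002, -0.003]
contact_force: [0.7, -0.2, 0.9]
grip_width: 0.0486
```

```bash
python3 -c "
from h import *
st(); plan([0.556,-0.039,0.201],-0.3,2);f=cap('wrist'); save('w3',f['color'])"
```

```text
t 3.25 tcp [ 0.5569 -0.0365  0.1997] yaw 0.06 z [ 2.1e-03  3.0e-04 -1.0e+00] grasp [ 0.5572 -0.0364  0.045 ] F [ 0.7  -0.22  0.85] w 0.0486
dist 0.003 deg [-0.02 -0.12  0.36] tool-frame D mm [-0.9  2.5 -1.3]
[[-0.004,0.011,-0.005],[-0.004,0.011,-0.005]]
[[-0.0,-0.0,0.001],[-0.0,-0.0,0.001]]
```

View pics/w3.png

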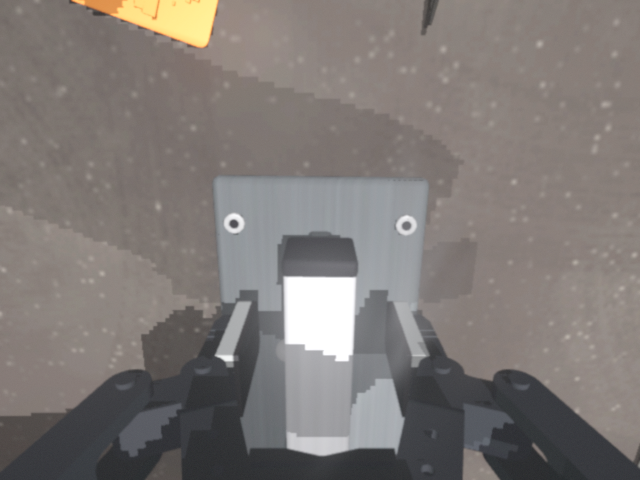

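{"method": "apply_moves", "body": {"dp": [[-0.004, 0.011, -0.005], [-0.004, 0.011, -0.005], [0, 0, 0], [0, 0, 0], [0, 0, 0], [0, 0, 0], [0, 0, 0], [0, 0, 0]], "twist": [[0, 0, 0.001], [0, 0, 0.001], [0, 0, 0], [0, 0, 0], [0, 0, 0], [0, 0, 0], [0, 0, 0], [0, 0, 0]], "jaw": [130, 150, 165, 180, 200, 220, 230, 230], "grip_force": 40}}

```text
clock: 4.1
tcp_pos: [0.5555, -0.0392, 0.2042]
orientation: [-3.14, 0.007, -0.006]
contact_force: [-1.1, 0.3, -0.1]
grip_width: 0.0213
```

```bash
python3 -c "
from h import *
st()"
```

```text
t 4.1 tcp [ 0.5555 -0.0392  0.2042] yaw -0.25 z [ 0.0038  0.0017 -1.    ] grasp [ 0.5561 -0.0389  0.0495] F [-1.13  0.26 -0.06] w 0.0213
```

{"method": "apply_moves", "body": {"dp": [[0, -0.01, 0], [0, -0.01, 0], [0, -0.01, 0]], "twist": [[0, 0, 0], [0, 0, 0], [0, 0, 0]], "jaw": [230, 230, 230]}}

```text
clock: 4.4
tcp_pos: [0.5554, -0.0383, 0.2042]
orientation: [3.139, -0.01, 0.007]
contact_force: [-0.4, -5.1, -1.8]
grip_width: 0.021
```

{"method": "apply_moves", "body": {"dp": [[0, -0.02, 0], [0, -0.02, 0]], "twist": [[0, 0, 0], [0, 0, 0]], "jaw": [230, 230]}}

```text
clock: 4.6
tcp_pos: [0.5554, -0.0354, 0.2042]
orientation: [3.137, -0.013, 0.008]
contact_force: [-0.3, -7.6, -1.7]
grip_width: 0.0212
```

{"method": "apply_moves", "body": {"dp": [[0, -0.015, 0], [0, -0.015, 0], [0, -0.015, 0], [0, -0.015, 0], [0, -0.015, 0]], "twist": [[0, 0, 0], [0, 0, 0], [0, 0, 0], [0, 0, 0], [0, 0, 0]], "jaw": [230, 230, 230, 230, 230]}}

```text
clock: 5.1
tcp_pos: [0.5553, -0.0307, 0.2042]
orientation: [3.13, -0.016, 0.009]
contact_force: [-1.1, -5.4, -0.6]
grip_width: 0.0215
```

```bash
python3 - <<'E'
from h import *
st(); f=cap('wrist'); save('w4',f['color']); s=cap('scene'); crop(s,300,180,450,290,'s4',5)
E
```

```text
t 5.1 tcp [ 0.5553 -0.0307  0.2042] yaw -0.6 z [ 0.0056 -0.0117 -0.9999] grasp [ 0.5562 -0.0326  0.0495] F [-1.09 -5.44 -0.63] w 0.0215
```

View pics/w4.png

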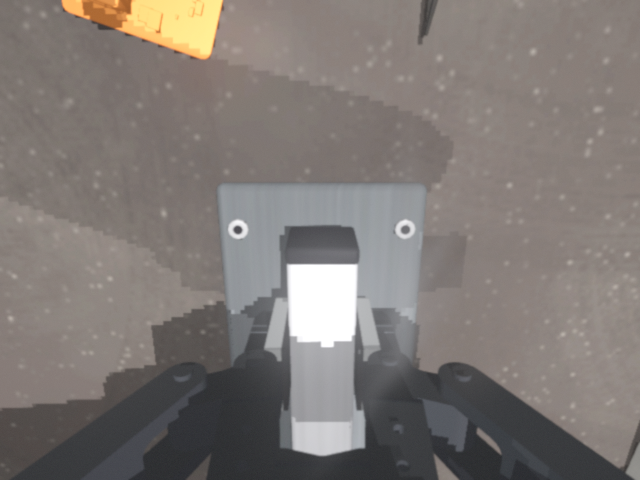

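View pics/s4.png

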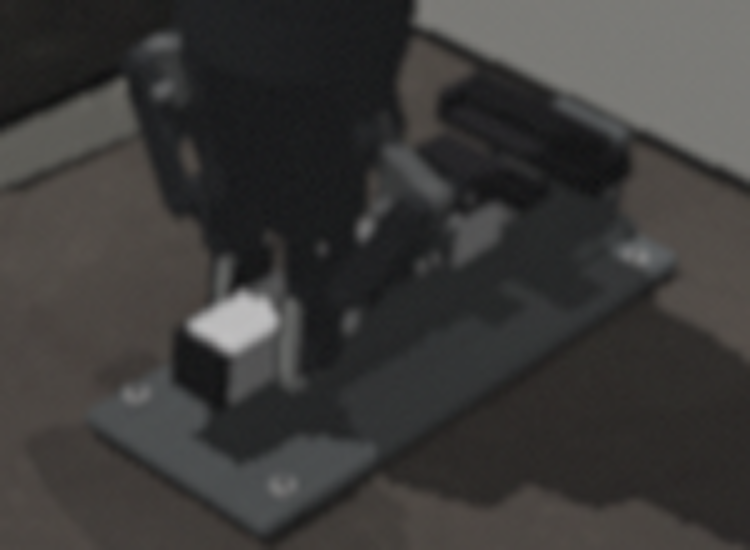

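{"method": "apply_moves", "body": {"dp": [[0, -0.025, 0], [0, -0.025, 0], [0, -0.025, 0], [0, -0.025, 0], [0, -0.025, 0], [0, -0.02, 0], [0, -0.015, 0]], "twist": [[0.001, 0, 0], [0.001, 0, 0], [0.001, 0, 0], [0.001, 0, 0], [0.001, 0, 0], [0.001, 0, 0], [0.001, 0, 0]], "jaw": [230, 230, 230, 230, 230, 230, 230]}}

```text
clock: 5.9
tcp_pos: [0.5554, -0.0164, 0.2042]
orientation: [3.137, -0.018, 0.01]
contact_force: [-0.2, -5.0, -0.4]
grip_width: 0.0214
```

```bash
python3 - <<'E'
from h import *
st(); s=cap('scene'); crop(s,300,180,450,290,'s5',5)
E
```

```text
t 5.9 tcp [ 0.5554 -0.0164  0.2042] yaw -0.65 z [ 0.0063 -0.0048 -1.    ] grasp [ 0.5563 -0.0172  0.0495] F [-0.24 -5.02 -0.36] w 0.0214
```

View pics/s5.png

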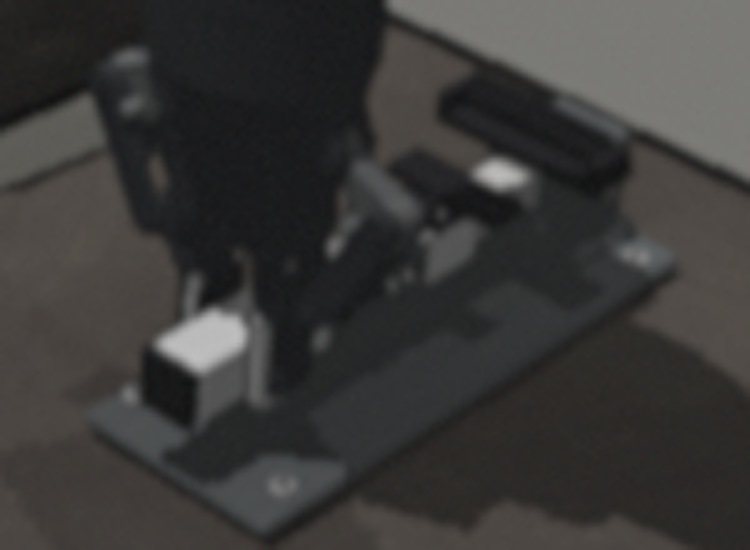

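{"method": "apply_moves", "body": {"dp": [[0, -0.02, 0], [0, -0.02, 0], [0, -0.02, 0], [0, -0.015, 0], [0, -0.012, 0], [0, -0.012, 0], [0, -0.012, 0]], "twist": [[0.001, 0, 0], [0.001, 0, 0], [0.001, 0, 0], [0.001, 0, 0], [0.001, 0, 0], [0.001, 0, 0], [0.001, 0, 0]], "jaw": [230, 230, 230, 230, 230, 230, 230]}}

```text
clock: 6.65
tcp_pos: [0.5554, -0.0064, 0.2043]
orientation: [-3.138, 0.017, -0.011]
contact_force: [-0.1, -5.0, -0.4]
grip_width: 0.0213
```

```bash
python3 - <<'E'
from h import *
st()
E
```

```text
t 6.65 tcp [ 0.5554 -0.0064  0.2043] yaw -0.6 z [ 0.0068  0.004  -1.    ] grasp [ 0.5565 -0.0058  0.0496] F [-0.06 -4.97 -0.45] w 0.0213
```

{"method": "apply_moves", "body": {"dp": [[0, -0.011, 0], [0, -0.011, 0], [0, -0.011, 0], [0, -0.011, 0], [0, -0.011, 0], [0, -0.011, 0]], "twist": [[0.0005, 0, 0], [0.0005, 0, 0], [0.0005, 0, 0], [0.0005, 0, 0], [0.0005, 0, 0], [0.0005, 0, 0]], "jaw": [230, 230, 230, 230, 230, 230]}}

```text
clock: 7.25
tcp_pos: [0.5554, 0.0003, 0.2043]
orientation: [-3.134, 0.016, -0.011]
contact_force: [-0.0, -9.5, -1.1]
grip_width: 0.0212
```

{"method": "apply_moves", "body": {"dp": [[0, -0.011, 0], [0, -0.011, 0], [0, -0.011, 0], [0, -0.011, 0], [0, -0.011, 0], [0, -0.011, 0]], "twist": [[0.0005, 0, 0], [0.0005, 0, 0], [0.0005, 0, 0], [0.0005, 0, 0], [0.0005, 0, 0], [0.0005, 0, 0]], "jaw": [230, 230, 230, 230, 230, 230]}}

```text
clock: 7.85
tcp_pos: [0.5552, 0.001, 0.2043]
orientation: [-3.138, 0.022, -0.013]
contact_force: [1.4, -8.7, -0.7]
grip_width: 0.0216
```

{"method": "apply_moves", "body": {"dp": [[0, 0, 0], [0, 0, 0], [0, 0, 0], [0, 0, 0], [0, 0, -0.2], [0, 0, -0.3], [0, 0, -0.3], [0, 0, -0.3], [0, 0, 0], [0, 0, 0]], "twist": [[0, 0, 0], [0, 0, 0], [0, 0, 0], [0, 0, 0], [0, 0, 0], [0, 0, 0], [0, 0, 0], [0, 0, 0], [0, 0, 0], [0, 0, 0]], "jaw": [200, 150, 100, 60, 30, 0, 0, 0, 0, 0]}}

```text
clock: 8.85
tcp_pos: [0.5549, 0.0075, 0.3411]
orientation: [-3.129, 0.013, -0.015]
contact_force: [-0.2, -0.1, -0.6]
grip_width: 0.0853
```

```bash
python3 - <<'E'
from h import *
st(); f=cap('wrist'); save('w6',f['color']); s=cap('scene'); crop(s,290,190,440,300,'s6',5)
E
```

```text
t 8.85 tcp [0.5549 0.0075 0.3411] yaw -0.47 z [ 0.0095  0.0125 -0.9999] grasp [0.5564 0.0095 0.1865] F [-0.16 -0.13 -0.56] w 0.0853
```

View pics/w6.png

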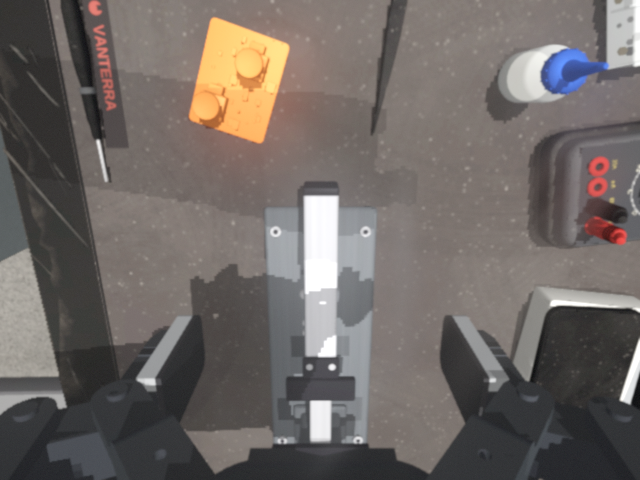

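View pics/s6.png

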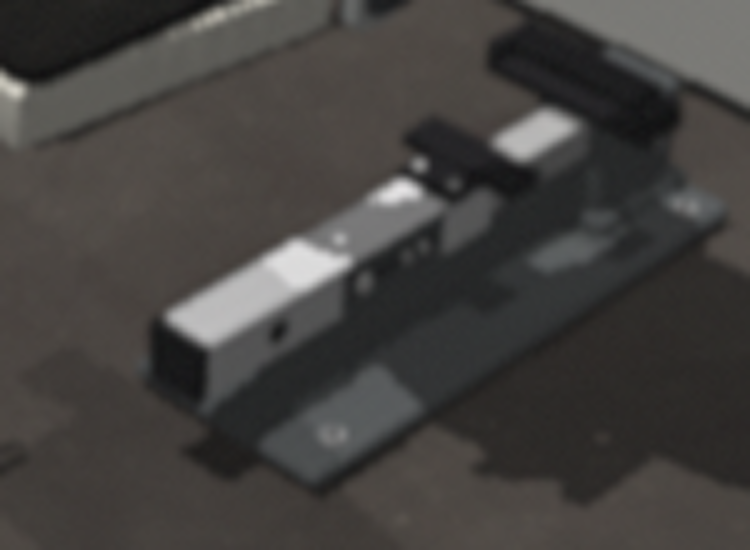

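```bash
python3 - <<'E'
from h import *
plan([0.556,-0.135,0.31],-0.3,5)
E
```

```text
dist 0.1455 deg [-0.68 -0.48 -0.19] tool-frame D mm [  2.  142.6  28.8]
[[0.003,0.238,0.048],[0.003,0.238,0.048],[0.003,0.237,0.049],[0.003,0.237,0.05],[0.003,0.237,0.05]]
[[-0.001,-0.001,-0.0],[-0.001,-0.001,-0.0],[-0.001,-0.001,-0.0],[-0.001,-0.001,-0.0],[-0.001,-0.001,-0.0]]
```

{"method": "apply_moves", "body": {"dp": [[0.003, 0.238, 0.048], [0.003, 0.238, 0.048], [0.003, 0.237, 0.049], [0.003, 0.237, 0.05], [0.003, 0.237, 0.05], [0, 0, 0], [0, 0, 0]], "twist": [[-0.001, -0.001, 0], [-0.001, -0.001, 0], [-0.001, -0.001, 0], [-0.001, -0.001, 0], [-0.001, -0.001, 0], [0, 0, 0], [0, 0, 0]], "jaw": [0, 0, 0, 0, 0, 0, 0]}}

```text
clock: 9.65
tcp_pos: [0.5537, -0.1366, 0.2991]
orientation: [-3.139, 0.007, 0.028]
contact_force: [0.1, 0.8, 0.4]
grip_width: 0.0853
```

```bash
python3 - <<'E'
from h import *
st(); f=cap('wrist'); save('w7',f['color']); np.savez('/tmp/w7.npz',**{k:np.array(v) for k,v in f.items()}); crop(f,240,160,400,320,'w7c',5) ; crop(f,240,160,400,320,'w7c',5)
c=f['color'][160:320,240:400]; save('w7b',cv2.resize(np.clip(c.astype(float)*3,0,255).astype(np.uint8),None,fx=3.7,fy=3.7,interpolation=cv2.INTER_CUBIC))
E
```

```text
t 9.65 tcp [ 0.5537 -0.1366  0.2991] yaw -0.25 z [-0.0178  0.0025 -0.9998] grasp [ 0.551  -0.1362  0.1444] F [0.15 0.78 0.44] w 0.0853
```

View pics/w7.png

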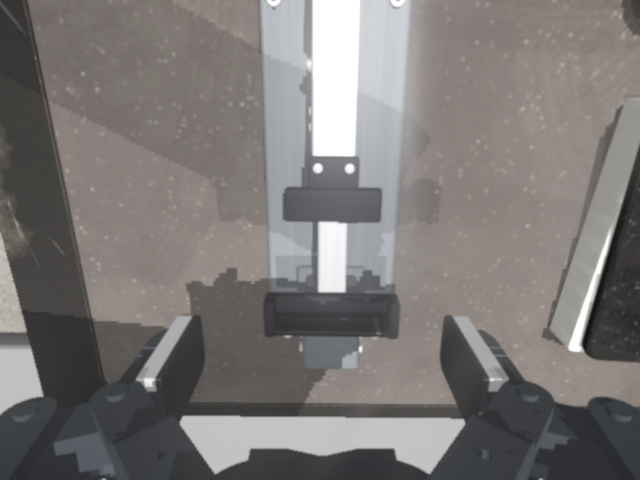

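View pics/w7b.png

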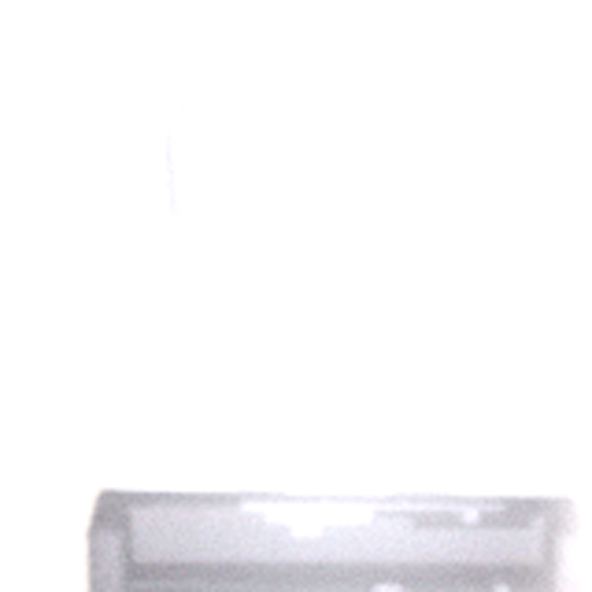

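```bash
python3 - <<'E'
from h import *
f=dict(np.load('/tmp/w7.npz'))
c=f['color'][280:350,255:410]; save('w7d',cv2.resize(np.clip((c.astype(float)-20)*3,0,255).astype(np.uint8),None,fx=5,fy=5,interpolation=cv2.INTER_CUBIC))
z=f['z_map']
for u in (300,332,360):
  print(u,[(v,np.round(bydepth(f,[(u,v)])[0],4).tolist()) for v in range(288,345,4)])
E
```

```text
300 [(288, [0.5335, -0.175, 0.0159]), (292, [0.5368, -0.1573, 0.0584]), (296, [0.537, -0.1581, 0.0618]), (300, [0.537, -0.1604, 0.0622]), (304, [0.537, -0.1624, 0.0631]), (308, [0.5369, -0.1652, 0.0626]), (312, [0.5368, -0.1682, 0.0617]), (316, [0.5372, -0.1673, 0.0677]), (320, [0.5373, -0.1687, 0.0696]), (324, [0.5374, -0.1704, 0.0709]), (328, [0.5376, -0.171, 0.0741]), (332, [0.5377, -0.172, 0.0764]), (336, [0.5329, -0.2111, 0.0174]), (340, [0.5314, -0.2255, -0.0003]), (344, [0.5357, -0.1947, 0.0526])]
332 [(288, [0.5548, -0.157, 0.0537]), (292, [0.5548, -0.16, 0.0527]), (296, [0.5547, -0.158, 0.0619]), (300, [0.5548, -0.1603, 0.0621]), (304, [0.5548, -0.1623, 0.0631]), (308, [0.5548, -0.1652, 0.0623]), (312, [0.5548, -0.1682, 0.0614]), (316, [0.5548, -0.1675, 0.0671]), (320, [0.5548, -0.1688, 0.0693]), (324, [0.5547, -0.1693, 0.0726]), (328, [0.5547, -0.1705, 0.0748]), (332, [0.5547, -0.1722, 0.076]), (336, [0.5548, -0.1791, 0.0688]), (340, [0.5549, -0.1887, 0.0575]), (344, [0.5549, -0.1917, 0.0571])]
360 [(288, [0.5738, -0.1743, 0.0169]), (292, [0.5739, -0.1771, 0.0172]), (296, [0.5703, -0.1581, 0.0614]), (300, [0.5703, -0.1601, 0.0624]), (304, [0.5703, -0.1626, 0.0623]), (308, [0.5703, -0.1646, 0.0631]), (312, [0.5704, -0.1671, 0.0632]), (316, [0.5702, -0.1679, 0.0663]), (320, [0.5701, -0.1691, 0.0685]), (324, [0.5699, -0.1703, 0.0707]), (328, [0.5697, -0.1709, 0.0738]), (332, [0.5697, -0.1724, 0.0754]), (336, [0.5698, -0.1754, 0.0744]), (340, [0.5763, -0.2246, 0.0005]), (344, [0.5719, -0.1952, 0.0515])]
```

View pics/w7d.png

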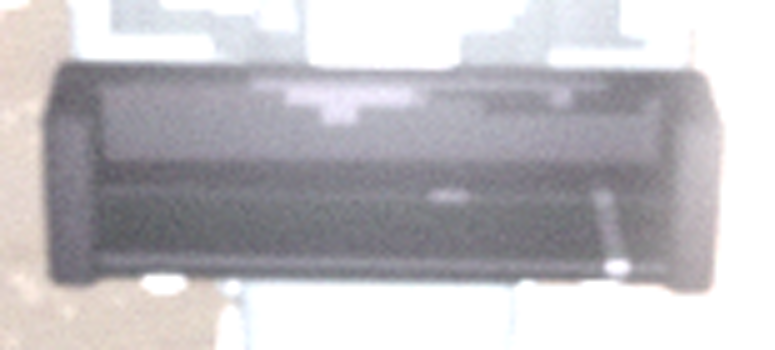

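```bash
python3 - <<'E'
from h import *
f=dict(np.load('/tmp/w7.npz'))
for z in (0.062,0.07): 
  a=onz(f,[(275,310),(387,310)],z); print(z,a.round(4).tolist(),a[:,0].mean())
plan([0.5255,0.218,0.31],31.4,9)
E
```

```text
0.062 [[0.5228, -0.1668, 0.062], [0.5855, -0.1664, 0.062]] 0.5541396911622444
0.07 [[0.5239, -0.1625, 0.07], [0.5843, -0.1621, 0.07]] 0.5540999733952134
dist 0.356 deg [ -0.39   0.98 -31.64] tool-frame D mm [ -29.7 -354.6   -9.7]
[[-0.028,-0.328,-0.009],[-0.007,-0.329,-0.009],[0.013,-0.329,-0.009],[0.033,-0.328,-0.01],[0.053,-0.325,-0.01],[0.073,-0.321,-0.01],[0.093,-0.316,-0.01],[0.112,-0.31,-0.01],[0.131,-0.302,-0.01]]
[[-0.0,0.001,-0.029],[-0.0,0.001,-0.029],[-0.0,0.001,-0.029],[-0.0,0.001,-0.029],[-0.0,0.001,-0.029],[-0.0,0.001,-0.029],[-0.0,0.001,-0.029],[-0.0,0.001,-0.029],[-0.0,0.001,-0.029]]
```

{"method": "apply_moves", "body": {"dp": [[-0.028, -0.328, -0.009], [-0.007, -0.329, -0.009], [0.013, -0.329, -0.009], [0.033, -0.328, -0.01], [0.053, -0.325, -0.01], [0.073, -0.321, -0.01], [0.093, -0.316, -0.01], [0.112, -0.31, -0.01], [0.131, -0.302, -0.01], [0, 0, 0], [0, 0, 0]], "twist": [[0, 0.001, -0.029], [0, 0.001, -0.029], [0, 0.001, -0.029], [0, 0.001, -0.029], [0, 0.001, -0.029], [0, 0.001, -0.029], [0, 0.001, -0.029], [0, 0.001, -0.029], [0, 0.001, -0.029], [0, 0, 0], [0, 0, 0]], "jaw": [0, 0, 0, 0, 0, 0, 0, 0, 0, 0, 0]}}

```text
clock: 10.8
tcp_pos: [0.5152, 0.2457, 0.3093]
orientation: [-2.997, -0.901, -0.0]
contact_force: [1.2, -0.3, 0.3]
grip_width: 0.0853
```

```bash
python3 - <<'E'
from h import *
st(); f=cap('wrist'); save('w8',f['color'])
hsv=cv2.cvtColor(f['color'],cv2.COLOR_RGB2HSV)
g=((hsv[...,0]>50)&(hsv[...,0]<95)&(hsv[...,1]>90)).astype(np.uint8)
n,l,s,ce=cv2.connectedComponentsWithStats(g); k=1+np.argmax(s[1:,4]); print(s[k])
W=onz(f,np.argwhere(l==k)[:,::-1],0.002)[:,:2].astype(np.float32); print(cv2.minAreaRect(W)); print(cv2.boxPoints(cv2.minAreaRect(W)))
E
```

```text
t 10.8 tcp [0.5152 0.2457 0.3093] yaw 33.46 z [-0.0033  0.0117 -0.9999] grasp [0.5147 0.2475 0.1546] F [ 1.24 -0.35  0.27] w 0.0853
[ 289  196   80   95 4118]
((0.5264180302619934, 0.2378852516412735), (0.054323479533195496, 0.06936626136302948), 31.271289825439453)
[[0.48519868 0.25343016]
 [0.5212061  0.1941415 ]
 [0.5676374  0.22234035]
 [0.53163    0.281629  ]]
```

View pics/w8.png

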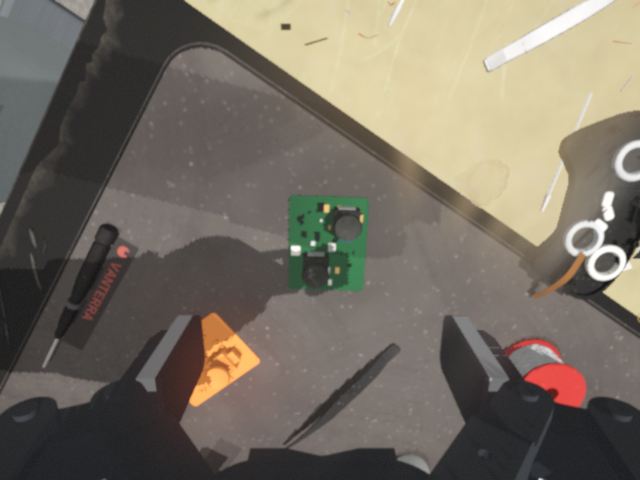

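```bash
python3 - <<'E'
from h import *
f=load('wrist')
crop(f,270,180,390,310,'w8c',4)
a=np.radians(31.3); s=np.array([.5264,.2379])+np.array([[np.cos(a),-np.sin(a)],[np.sin(a),np.cos(a)]])@[-.008,-.014]; print(s)
print('proj',proj(f,[[*s,0.026],[*s,0.0185],[*s,.011]]))
uv=[(316,270)]; print(onz(f,uv,.026), bydepth(f,uv)); 
z=f['z_map'][180:310,270:390]; 
P=bydepth(f,[(u,v) for v in range(255,290) for u in range(300,334)]); q=P[(P[:,2]>.022)&(P[:,2]<.032)]; print(len(q),q.mean(0),q.min(0),q.max(0))
plan([*s,0.22],31.3,5)
E
```

```text
[0.5268376  0.22178142]
proj [[314.77546105 275.42898298]
 [314.91451247 271.0996625 ]
 [315.04668064 266.98437503]]
[[0.52537847 0.22548583 0.026     ]] [[0.52570854 0.22495645 0.02448406]]
547 [0.52664789 0.2215186  0.02607889] [0.51780749 0.21248886 0.02362239] [0.53594366 0.23015803 0.02870012]
dist 0.0933 deg [-0.72 -0.22  2.19] tool-frame D mm [-4.  28.  88.9]
[[-0.007,0.047,0.148],[-0.006,0.046,0.148],[-0.006,0.046,0.148],[-0.005,0.046,0.148],[-0.005,0.045,0.149]]
[[-0.001,-0.0,0.004],[-0.001,-0.0,0.004],[-0.001,-0.0,0.004],[-0.001,-0.0,0.004],[-0.001,-0.0,0.004]]
```

View pics/w8c.png

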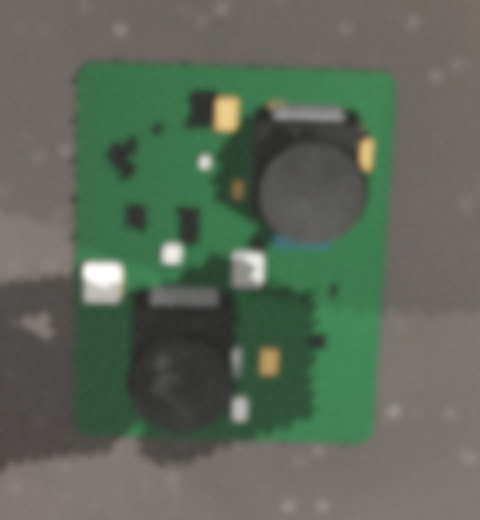

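{"method": "apply_moves", "body": {"dp": [[-0.007, 0.047, 0.148], [-0.006, 0.046, 0.148], [-0.006, 0.046, 0.148], [-0.005, 0.046, 0.148], [-0.005, 0.045, 0.148], [0, 0, 0], [0, 0, 0]], "twist": [[-0.001, 0, 0.004], [-0.001, 0, 0.004], [-0.001, 0, 0.004], [-0.001, 0, 0.004], [-0.001, 0, 0.004], [0, 0, 0], [0, 0, 0]], "jaw": [0, 0, 40, 80, 100, 110, 110]}}

```text
clock: 11.55
tcp_pos: [0.5275, 0.2159, 0.2182]
orientation: [-3.03, -0.825, -0.005]
contact_force: [0.6, -0.9, -0.1]
grip_width: 0.0483
```

```bash
python3 - <<'E'
from h import *
st(); f=cap('wrist'); save('w9',f['color'])
plan([.5267,.2217,.180],31.3,4)
E
```

```text
t 11.55 tcp [0.5275 0.2159 0.2182] yaw 30.47 z [ 0.0029  0.0023 -1.    ] grasp [0.5279 0.2163 0.0635] F [ 0.63 -0.9  -0.14] w 0.0483
dist 0.0387 deg [-0.02 -0.2  -0.83] tool-frame D mm [ 2.2 -5.4 38.2]
[[0.005,-0.011,0.08],[0.005,-0.011,0.08],[0.005,-0.011,0.08],[0.005,-0.011,0.08]]
[[-0.0,-0.0,-0.002],[-0.0,-0.0,-0.002],[-0.0,-0.0,-0.002],[-0.0,-0.0,-0.002]]
```

View pics/w9.png

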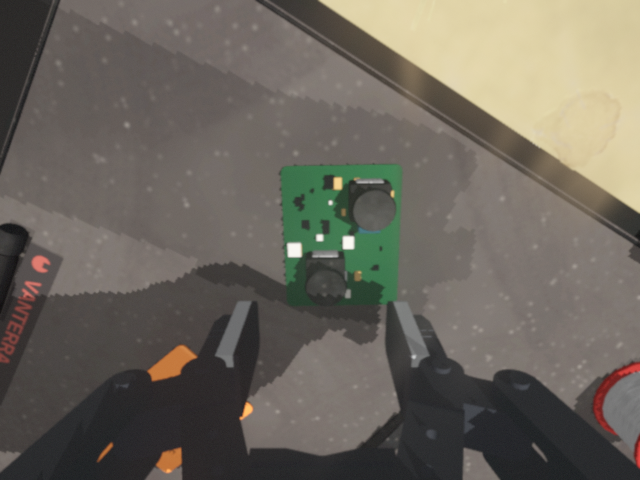

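{"method": "apply_moves", "body": {"dp": [[0.005, -0.011, 0.08], [0.005, -0.011, 0.08], [0.005, -0.011, 0.08], [0.005, -0.011, 0.06], [0, 0, 0], [0, 0, 0]], "twist": [[0, 0, -0.002], [0, 0, -0.002], [0, 0, -0.002], [0, 0, -0.002], [0, 0, 0], [0, 0, 0]], "jaw": [110, 110, 110, 110, 110, 110]}}

```text
clock: 12.2
tcp_pos: [0.5271, 0.2237, 0.181]
orientation: [-3.02, -0.855, -0.01]
contact_force: [-0.2, 0.3, 0.0]
grip_width: 0.0485
```

```bash
python3 - <<'E'
from h import *
st(); f=cap('wrist'); save('w10',f['color'])
plan([.5267,.2217,.180],31.3,2)
E
```

```text
t 12.2 tcp [0.5271 0.2237 0.181 ] yaw 31.62 z [ 0.0053  0.0046 -1.    ] grasp [0.5279 0.2244 0.0263] F [-0.21  0.35  0.02] w 0.0485
dist 0.0023 deg [-0.07 -0.4   0.32] tool-frame D mm [-1.4  1.5  1.1]
[[-0.006,0.006,0.004],[-0.006,0.006,0.004]]
[[-0.0,-0.002,0.001],[-0.0,-0.002,0.001]]
```

View pics/w10.png

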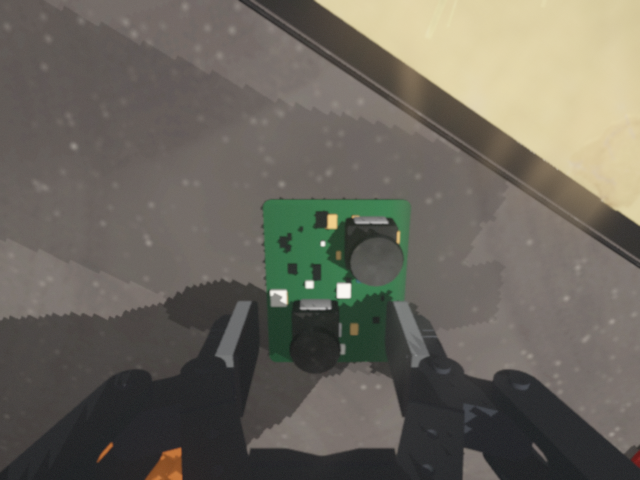

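{"method": "apply_moves", "body": {"dp": [[-0.008, 0.007, 0], [-0.008, 0.007, 0], [0, 0, 0], [0, 0, 0], [0, 0, 0], [0, 0, 0], [0, 0, 0], [0, 0, 0], [0, 0, 0]], "twist": [[0, -0.001, 0.001], [0, -0.001, 0.001], [0, 0, 0], [0, 0, 0], [0, 0, 0], [0, 0, 0], [0, 0, 0], [0, 0, 0], [0, 0, 0]], "jaw": [120, 135, 150, 165, 180, 195, 210, 225, 230], "grip_force": 35}}

```text
clock: 13.15
tcp_pos: [0.5268, 0.2209, 0.1824]
orientation: [-3.023, -0.847, -0.006]
contact_force: [-0.3, 0.4, -0.0]
grip_width: 0.0167
```

```bash
python3 - <<'E'
from h import *
st(); f=cap('wrist'); save('w11',f['color'])
E
```

```text
t 13.15 tcp [0.5268 0.2209 0.1824] yaw 31.32 z [ 0.0034  0.0032 -1.    ] grasp [0.5273 0.2214 0.0277] F [-0.25  0.45 -0.01] w 0.0167
```

View pics/w11.png

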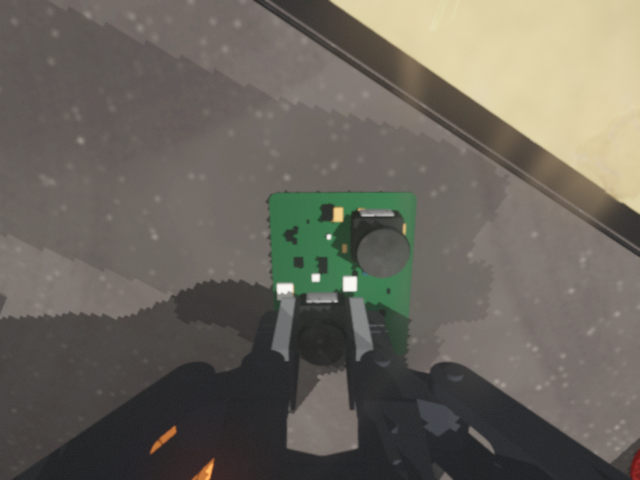

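{"method": "apply_moves", "body": {"dp": [[0, 0, -0.05], [0, 0, -0.1], [0, 0, -0.2], [0, 0, -0.25], [0, 0, -0.25], [0, 0, -0.15], [0, 0, 0], [0, 0, 0]], "twist": [[0, 0, 0], [0, 0, 0], [0, 0, 0], [0, 0, 0], [0, 0, 0], [0, 0, 0], [0, 0, 0], [0, 0, 0]], "jaw": [230, 230, 230, 230, 230, 230, 230, 230]}}

```text
clock: 14.0
tcp_pos: [0.5259, 0.22, 0.311]
orientation: [-3.023, -0.846, -0.007]
contact_force: [-0.4, -0.3, -1.2]
grip_width: 0.0168
```

```bash
python3 - <<'E'
from h import *
st(); f=cap('wrist'); save('w12',f['color'])
hsv=cv2.cvtColor(f['color'],cv2.COLOR_RGB2HSV)
g=((hsv[...,0]>50)&(hsv[...,0]<95)&(hsv[...,1]>90)).astype(np.uint8)
n,l,s,ce=cv2.connectedComponentsWithStats(g); k=1+np.argmax(s[1:,4])
P=bydepth(f,np.argwhere(cv2.erode((l==k).astype(np.uint8),np.ones((5,5))))[:,::-1]); 
o=r.get_obs(); R=Ro.from_rotvec(o['orientation'])
Q=R.inv().apply(P-o['tcp_pos']); A=np.c_[Q[:,:2],np.ones(len(Q))]; co=np.linalg.lstsq(A,Q[:,2],rcond=None)[0]
res=Q[:,2]-A@co; ok=abs(res)<.003; co=np.linalg.lstsq(A[ok],Q[ok,2],rcond=None)[0]; print('plane in tool: slopes deg',np.degrees(co[:2]),'z at 0',co[2])
print('z at stick',co[2])
E
```

```text
t 14.0 tcp [0.5259 0.22   0.311 ] yaw 31.29 z [ 0.0036  0.0039 -1.    ] grasp [0.5264 0.2206 0.1563] F [-0.44 -0.32 -1.21] w 0.0168
plane in tool: slopes deg [-0.27199098  1.53629243] z at 0 0.180591172710489
z at stick 0.180591172710489
```

View pics/w12.png

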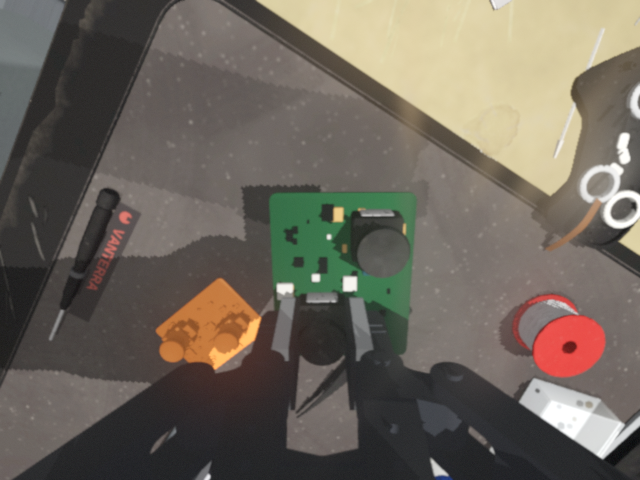

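```bash
cat >> h.py <<'E'
def boardtool(f,ztool):
    hsv=cv2.cvtColor(f['color'],cv2.COLOR_RGB2HSV)
    g=((hsv[...,0]>50)&(hsv[...,0]<95)&(hsv[...,1]>90)).astype(np.uint8)
    n,l,s,ce=cv2.connectedComponentsWithStats(g); k=1+np.argmax(s[1:,4])
    uv=np.argwhere(l==k)[:,::-1].astype(float)
    p=cv2.undistortPoints(uv.reshape(-1,1,2),f['intrinsics'],f['dist_coeffs']).reshape(-1,2)
    H=f['hand_eye']; d=np.c_[p,np.ones(len(p))]@H[:3,:3].T; c=H[:3,3]
    return c+d*((ztool-c[2])/d[:,2])[:,None]
E
python3 - <<'E'
from h import *
f=load('wrist'); Q=boardtool(f,0.1806)[:,:2]
rb=cv2.minAreaRect(Q.astype(np.float32)); print(rb); print((cv2.boxPoints(rb)*1000).round(1))
E
```

```text
((0.007328765466809273, -0.02403688244521618), (0.05462150275707245, 0.0499255396425724), 0.6046558618545532)
[[-20.2   0.6]
 [-19.7 -49.3]
 [ 34.9 -48.7]
 [ 34.4   1.2]]
```

```bash
python3 - <<'E'
from h import *
plan([.5473,-.1445,.30],0,13)
E
```

```text
dist 0.3653 deg [-0.15 -0.26 31.28] tool-frame D mm [-171.1  322.6    9.6]
[[-0.11,0.207,0.006],[-0.101,0.211,0.006],[-0.092,0.215,0.006],[-0.083,0.219,0.006],[-0.074,0.222,0.006],[-0.064,0.225,0.007],[-0.055,0.228,0.007],[-0.045,0.23,0.007],[-0.035,0.231,0.007],[-0.026,0.233,0.007],[-0.016,0.234,0.007],[-0.006,0.234,0.007],[0.004,0.234,0.007]]
[[-0.0,-0.0,0.02],[-0.0,-0.0,0.02],[-0.0,-0.0,0.02],[-0.0,-0.0,0.02],[-0.0,-0.0,0.02],[-0.0,-0.0,0.02],[-0.0,-0.0,0.02],[-0.0,-0.0,0.02],[-0.0,-0.0,0.02],[-0.0,-0.0,0.02],[-0.0,-0.0,0.02],[-0.0,-0.0,0.02],[-0.0,-0.0,0.02]]
```

{"method": "apply_moves", "body": {"dp": [[-0.055, 0.103, 0.003], [-0.11, 0.207, 0.006], [-0.101, 0.211, 0.006], [-0.092, 0.215, 0.006], [-0.083, 0.219, 0.006], [-0.074, 0.222, 0.006], [-0.064, 0.225, 0.007], [-0.055, 0.228, 0.007], [-0.045, 0.23, 0.007], [-0.035, 0.231, 0.007], [-0.026, 0.233, 0.007], [-0.016, 0.2, 0.007], [-0.006, 0.15, 0.007], [0.002, 0.1, 0.004], [0, 0, 0], [0, 0, 0]], "twist": [[0, 0, 0.01], [0, 0, 0.02], [0, 0, 0.02], [0, 0, 0.02], [0, 0, 0.02], [0, 0, 0.02], [0, 0, 0.02], [0, 0, 0.02], [0, 0, 0.02], [0, 0, 0.02], [0, 0, 0.02], [0, 0, 0.02], [0, 0, 0.02], [0, 0, 0.01], [0, 0, 0], [0, 0, 0]], "jaw": [230, 230, 230, 230, 230, 230, 230, 230, 230, 230, 230, 230, 230, 230, 230, 230]}}

```text
clock: 15.65
tcp_pos: [0.5226, -0.1558, 0.285]
orientation: [3.133, -0.068, -0.041]
contact_force: [0.3, 0.2, -0.8]
grip_width: 0.0173
```

```bash
python3 - <<'E'
from h import *
st(); f=cap('wrist'); save('w13',f['color']); Q=boardtool(f,0.1806)[:,:2]; print((cv2.boxPoints(cv2.minAreaRect(Q.astype(np.float32)))*1000).round(1))
plan([.5473,-.1445,.275],0,3)
E
```

```text
t 15.65 tcp [ 0.5226 -0.1558  0.285 ] yaw -2.48 z [-0.0265 -0.0068 -0.9996] grasp [ 0.5186 -0.1569  0.1303] F [ 0.33  0.21 -0.75] w 0.0173
[[-20.2 -48.5]
 [ 29.6 -49.1]
 [ 30.2  -4.7]
 [-19.6  -4. ]]
dist 0.0288 deg [ 0.43  1.51 -2.44] tool-frame D mm [ 24.4 -12.2   9.3]
[[0.068,-0.034,0.026],[0.068,-0.033,0.026],[0.068,-0.032,0.027]]
[[0.001,0.004,-0.007],[0.001,0.004,-0.007],[0.001,0.004,-0.007]]
```

View pics/w13.png

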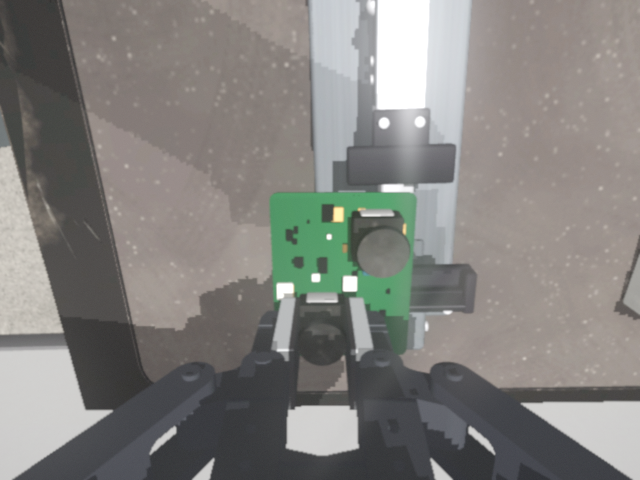

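{"method": "apply_moves", "body": {"dp": [[0.068, -0.034, 0.01], [0.068, -0.033, 0.01], [0.068, -0.032, 0.01], [0, 0, 0], [0, 0, 0]], "twist": [[0.001, 0.004, -0.007], [0.001, 0.004, -0.007], [0.001, 0.004, -0.007], [0, 0, 0], [0, 0, 0]], "jaw": [230, 230, 230, 230, 230]}}

```text
clock: 16.2
tcp_pos: [0.5513, -0.1385, 0.2804]
orientation: [-3.14, -0.022, -0.003]
contact_force: [0.8, -0.4, -0.8]
grip_width: 0.0169
```

```bash
python3 - <<'E'
from h import *
st(); 
plan([.5473,-.1445,.262],0,3)
E
```

```text
t 16.2 tcp [ 0.5513 -0.1385  0.2804] yaw 0.8 z [ 0.0021  0.0018 -1.    ] grasp [ 0.5516 -0.1382  0.1257] F [ 0.81 -0.38 -0.81] w 0.0169
dist 0.0198 deg [-0.1  -0.12  0.8 ] tool-frame D mm [-4.1  6.  18.4]
[[-0.011,0.017,0.051],[-0.011,0.017,0.051],[-0.011,0.017,0.051]]
[[-0.0,-0.0,0.002],[-0.0,-0.0,0.002],[-0.0,-0.0,0.002]]
```

{"method": "apply_moves", "body": {"dp": [[-0.01, 0.015, 0.04], [-0.01, 0.015, 0.04], [-0.009, 0.014, 0.03], [0, 0, 0], [0, 0, 0]], "twist": [[0, 0, 0.002], [0, 0, 0.002], [0, 0, 0.002], [0, 0, 0], [0, 0, 0]], "jaw": [230, 230, 230, 230, 230]}}

```text
clock: 16.7
tcp_pos: [0.5466, -0.1449, 0.2657]
orientation: [-3.14, 0.002, -0.001]
contact_force: [-0.8, 0.3, -0.5]
grip_width: 0.0167
```

```bash
python3 - <<'E'
from h import *
st(); f=cap('wrist'); save('w14',f['color']); s=cap('scene'); crop(s,300,170,460,290,'s14',5)
plan([.5473,-.1445,.249],0,3)
E
```

```text
t 16.7 tcp [ 0.5466 -0.1449  0.2657] yaw -0.06 z [ 5.0e-04  1.6e-03 -1.0e+00] grasp [ 0.5466 -0.1446  0.111 ] F [-0.77  0.33 -0.52] w 0.0167
dist 0.0168 deg [-0.09 -0.04 -0.05] tool-frame D mm [ 0.6 -0.2 16.8]
[[0.002,-0.001,0.047],[0.002,-0.001,0.047],[0.002,-0.001,0.047]]
[[-0.0,-0.0,-0.0],[-0.0,-0.0,-0.0],[-0.0,-0.0,-0.0]]
```

View pics/w14.png

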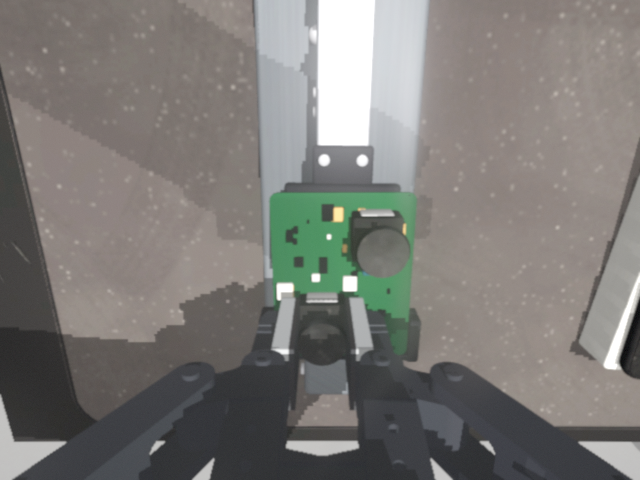

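View pics/s14.png

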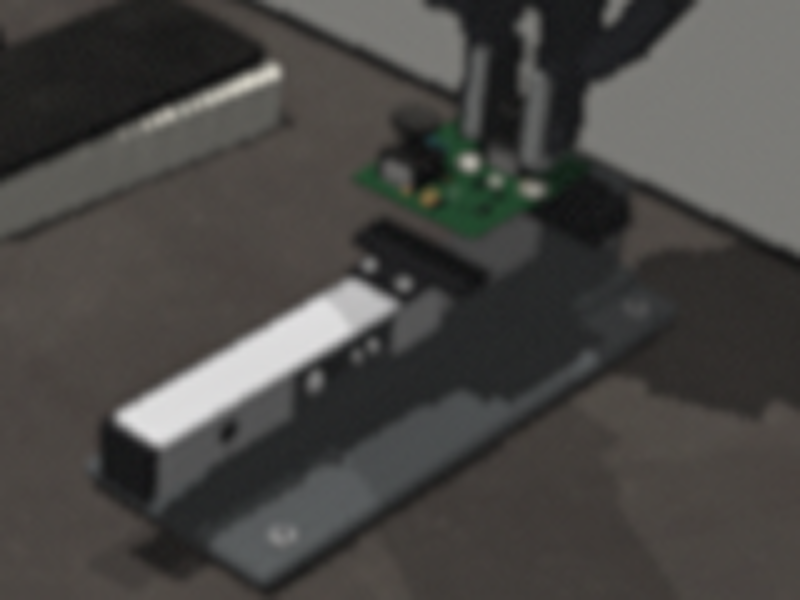

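{"method": "apply_moves", "body": {"dp": [[0.002, -0.001, 0.045], [0.002, -0.001, 0.045], [0.002, -0.001, 0.04], [0, 0, 0], [0, 0, 0]], "twist": [[0, 0, 0], [0, 0, 0], [0, 0, 0], [0, 0, 0], [0, 0, 0]], "jaw": [230, 230, 230, 230, 230]}}

```text
clock: 17.3
tcp_pos: [0.5477, -0.1441, 0.2488]
orientation: [-3.14, 0.0, -0.002]
contact_force: [0.3, -0.3, -0.4]
grip_width: 0.0168
```

```bash
python3 - <<'E'
from h import *
st(); f=cap('wrist'); save('w15',f['color']); s=cap('scene'); crop(s,350,170,450,245,'s15',7)
plan([.5473,-.1445,.2445],0,3)
E
```

```text
t 17.3 tcp [ 0.5477 -0.1441  0.2488] yaw -0.02 z [ 0.0011  0.0017 -1.    ] grasp [ 0.5479 -0.1438  0.0941] F [ 0.28 -0.3  -0.42] w 0.0168
dist 0.0045 deg [-0.1  -0.07 -0.02] tool-frame D mm [-0.4  0.4  4.5]
[[-0.001,0.001,0.012],[-0.001,0.001,0.012],[-0.001,0.001,0.012]]
[[-0.0,-0.0,-0.0],[-0.0,-0.0,-0.0],[-0.0,-0.0,-0.0]]
```

View pics/w15.png

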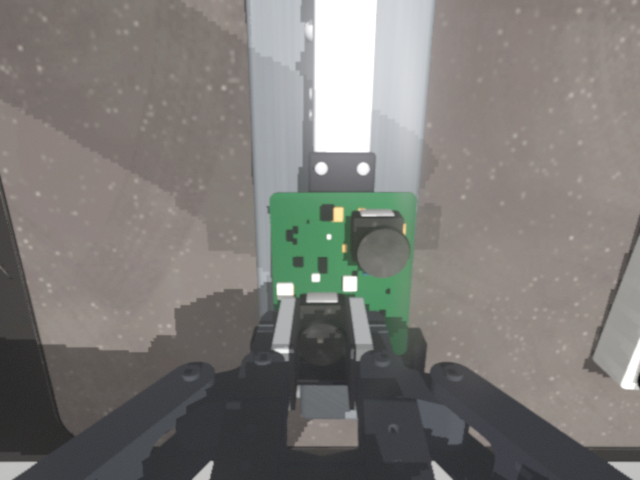

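View pics/s15.png

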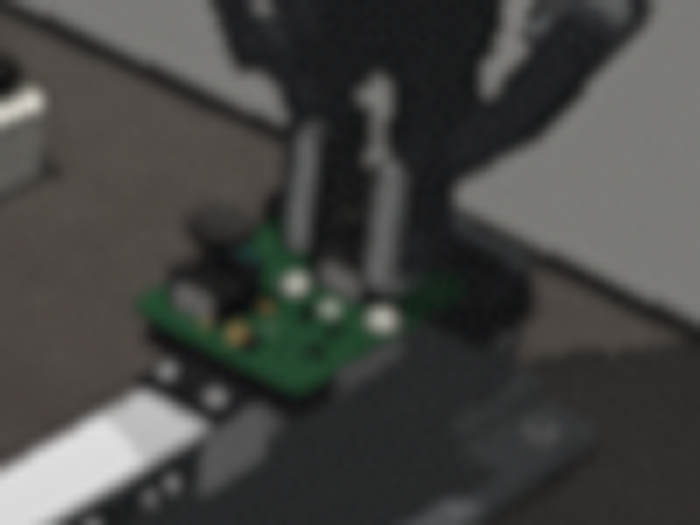

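{"method": "apply_moves", "body": {"dp": [[-0.001, 0.001, 0.01], [-0.001, 0.001, 0.01], [0, 0, 0.008], [0, 0, 0.006], [0, 0, 0.004]], "twist": [[0, 0, 0], [0, 0, 0], [0, 0, 0], [0, 0, 0], [0, 0, 0]], "jaw": [230, 230, 230, 230, 230]}}

```text
clock: 17.9
tcp_pos: [0.5476, -0.1444, 0.2446]
orientation: [-3.14, 0.001, -0.004]
contact_force: [0.1, -0.3, -1.4]
grip_width: 0.0169
```

{"method": "apply_moves", "body": {"dp": [[0, 0, 0.006], [0, 0, 0.006]], "twist": [[0, 0, 0], [0, 0, 0]], "jaw": [230, 230]}}

```text
clock: 18.1
tcp_pos: [0.5477, -0.1446, 0.2443]
orientation: [-3.139, 0.001, -0.004]
contact_force: [-4.3, 1.2, 10.5]
grip_width: 0.0171
```

{"method": "apply_moves", "body": {"dp": [[0, 0, -0.002], [0, 0, 0]], "twist": [[0, 0, 0], [0, 0, 0]], "jaw": [230, 230]}}

```text
clock: 18.3
tcp_pos: [0.5478, -0.1447, 0.2449]
orientation: [-3.139, 0.001, -0.005]
contact_force: [0.1, 0.3, -0.9]
grip_width: 0.0168
```

```bash
python3 - <<'E'
from h import *
st(); f=cap('wrist'); s=cap('scene'); crop(s,350,170,450,245,'s16',7)
c=f['color'][180:400,220:460]; save('w16',cv2.resize(np.clip(c.astype(float)*1.8,0,255).astype(np.uint8),None,fx=2.6,fy=2.6,interpolation=cv2.INTER_CUBIC))
E
```

```text
t 18.3 tcp [ 0.5478 -0.1447  0.2449] yaw -0.04 z [ 0.0029  0.0027 -1.    ] grasp [ 0.5482 -0.1442  0.0902] F [ 0.13  0.3  -0.89] w 0.0168
```

View pics/w16.png

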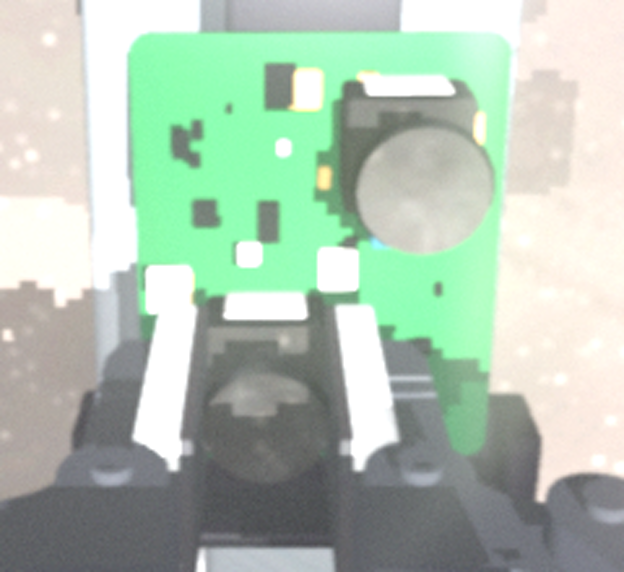

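View pics/s16.png

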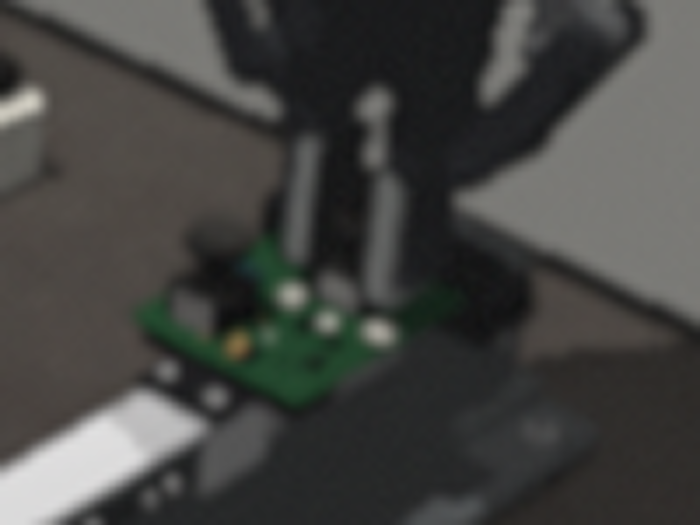

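{"method": "apply_moves", "body": {"dp": [[0, 0, 0], [0, 0, 0], [0, 0, 0], [0, 0, 0], [0, 0, -0.05], [0, 0, -0.1], [0, 0, -0.2], [0, 0, -0.3], [0, 0, -0.1], [0, 0, 0], [0, 0, 0]], "twist": [[0, 0, 0], [0, 0, 0], [0, 0, 0], [0, 0, 0], [0, 0, 0], [0, 0, 0], [0, 0, 0], [0, 0, 0], [0, 0, 0], [0, 0, 0], [0, 0, 0]], "jaw": [190, 175, 160, 145, 140, 140, 120, 60, 0, 0, 0]}}

```text
clock: 19.5
tcp_pos: [0.5474, -0.1452, 0.3411]
orientation: [-3.139, 0.002, -0.006]
contact_force: [0.5, -0.6, -0.3]
grip_width: 0.0852
```

```bash
python3 - <<'E'
from h import *
st(); f=cap('wrist'); save('w17',f['color']); s=cap('scene'); crop(s,300,170,460,290,'s17',5)
c=f['color'][200:400,240:440]; save('w17c',cv2.resize(np.clip(c.astype(float)*2,0,255).astype(np.uint8),None,fx=3,fy=3,interpolation=cv2.INTER_CUBIC))
hsv=cv2.cvtColor(f['color'],cv2.COLOR_RGB2HSV)
g=((hsv[...,0]>50)&(hsv[...,0]<95)&(hsv[...,1]>90)).astype(np.uint8)
n,l,st_,ce=cv2.connectedComponentsWithStats(g); k=1+np.argmax(st_[1:,4])
W=onz(f,np.argwhere(l==k)[:,::-1],0.064)[:,:2].astype(np.float32); print(cv2.minAreaRect(W)); print(cv2.boxPoints(cv2.minAreaRect(W)).round(4))
P=bydepth(f,np.argwhere(cv2.erode((l==k).astype(np.uint8),np.ones((5,5))))[:,::-1])
A=np.c_[P[:,:2]-P[:,:2].mean(0),np.ones(len(P))]; co=np.linalg.lstsq(A,P[:,2],rcond=None)[0]; ok=abs(P[:,2]-A@co)<.002; co=np.linalg.lstsq(A[ok],P[ok,2],rcond=None)[0]; print('slopes deg',np.degrees(co[:2]),co[2])
for v in range(300,380,4): print(v,bydepth(f,[(330,v)])[0].round(4),bydepth(f,[(300,v)])[0].round(4))
E
```

```text
t 19.5 tcp [ 0.5474 -0.1452  0.3411] yaw -0.07 z [ 0.0037  0.0026 -1.    ] grasp [ 0.5479 -0.1448  0.1864] F [ 0.52 -0.64 -0.27] w 0.0852
((0.5558478832244873, -0.13046327233314514), (0.06906139105558395, 0.055090922862291336), 89.94512176513672)
[[ 0.5283 -0.165 ]
 [ 0.5834 -0.165 ]
 [ 0.5834 -0.096 ]
 [ 0.5283 -0.0959]]
slopes deg [0.76208826 2.65088726] 0.0645892932591197
300 [ 0.5537 -0.1937  0.0555] [ 0.5301 -0.2215  0.0007]
304 [ 0.5537 -0.1962  0.0564] [ 0.5301 -0.2249  0.0013]
308 [ 0.5537 -0.1993  0.0564] [ 5.300e-01 -2.294e-01 -1.000e-04]
312 [ 0.5537 -0.2019  0.0574] [ 0.5299 -0.2334 -0.0006]
316 [ 0.5538 -0.2052  0.0569] [ 0.5299 -0.2362  0.0013]
320 [ 0.5538 -0.2086  0.0564] [ 0.5298 -0.2404  0.0006]
324 [ 5.553e-01 -2.444e-01  3.000e-04] [ 0.5298 -0.2441  0.0008]
328 [ 0.5553 -0.2481  0.0006] [ 0.5297 -0.2478  0.001 ]
332 [ 5.554e-01 -2.524e-01 -1.000e-04] [ 0.5296 -0.2528 -0.0009]
336 [ 0.5553 -0.2553  0.0015] [ 5.295e-01 -2.563e-01 -2.000e-04]
340 [ 5.554e-01 -2.603e-01 -2.000e-04] [ 0.5296 -0.2594  0.0011]
344 [ 5.554e-01 -2.641e-01  1.000e-04] [ 5.294e-01 -2.641e-01  1.000e-04]
348 [ 0.5554 -0.2676  0.001 ] [ 5.294e-01 -2.679e-01  3.000e-04]
352 [ 5.555e-01 -2.723e-01 -1.000e-04] [ 0.5294 -0.271   0.0018]
356 [ 0.5555 -0.2752  0.0016] [ 0.5294 -0.2747  0.0022]
360 [ 0.5555 -0.2793  0.0016] [ 5.292e-01 -2.804e-01 -1.000e-04]
364 [ 0.5556 -0.2857 -0.0017] [ 0.529  -0.2859 -0.002 ]
368 [ 0.5557 -0.2905 -0.0025] [ 0.5289 -0.2905 -0.0026]
372 [ 0.5557 -0.2939 -0.0015] [ 0.5288 -0.2948 -0.0028]
376 [ 0.5699 -0.6891 -0.5224] [ 0.4981 -0.6911 -0.5253]
```

View pics/w17.png

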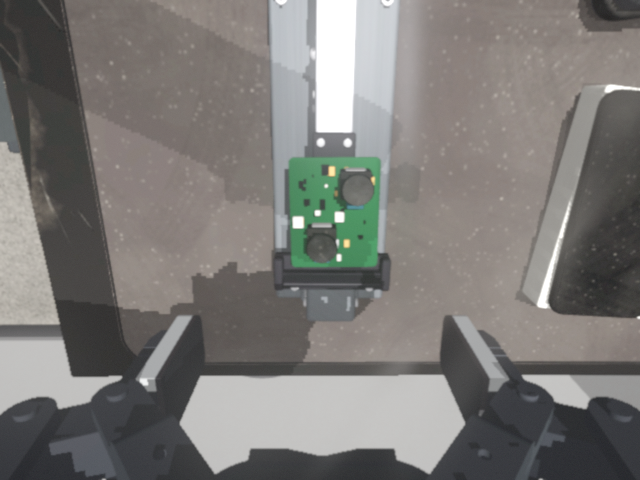

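View pics/w17c.png

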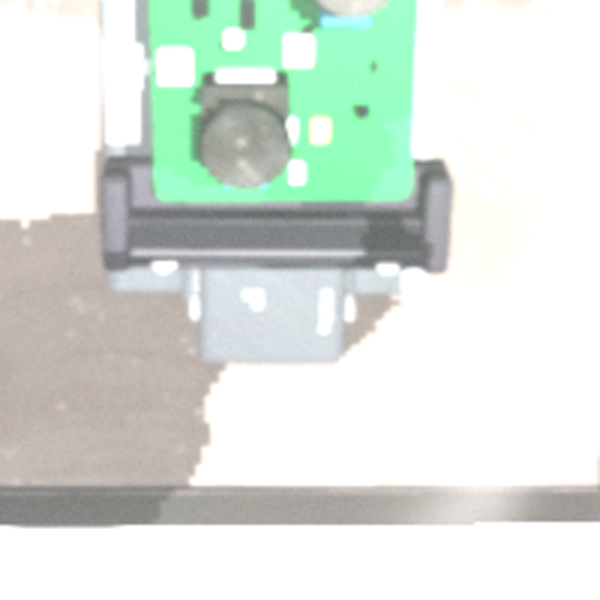

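View pics/s17.png

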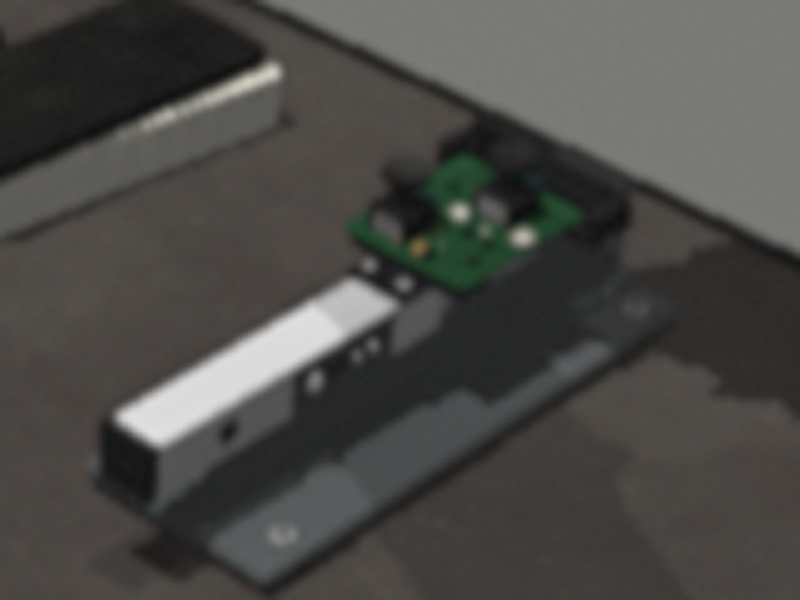

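```bash
python3 - <<'E'
from h import *
f=load('wrist'); t=cap('top'); s=load('scene')
def fit(f,name):
    hsv=cv2.cvtColor(f['color'],cv2.COLOR_RGB2HSV)
    g=((hsv[...,0]>50)&(hsv[...,0]<95)&(hsv[...,1]>90)).astype(np.uint8)
    uv=np.argwhere(cv2.erode(g,np.ones((3,3))))[:,::-1]; P=bydepth(f,uv)
    P=P[(abs(P[:,0]-.5555)<.026)&(abs(P[:,1]+.1305)<.033)&(abs(P[:,2]-.064)<.012)]
    A=np.c_[P[:,:2]-[.5555,-.1305],np.ones(len(P))]; ok=np.ones(len(P),bool)
    for _ in range(10):
        co=np.linalg.lstsq(A[ok],P[ok,2],rcond=None)[0]; e=P[:,2]-A@co; ok=abs(e)<max(.0012,1.5*np.median(abs(e[ok])))
    print(name,len(P),ok.sum(),'slope deg',np.degrees(co[:2]).round(2),'z',co[2].round(4))
    for y0 in np.arange(-.163,-.098,.008):
        m=abs(P[:,1]-y0)<.004; 
        if m.sum(): print(round(y0,3),np.median(P[m,2]).round(4),m.sum(),end=' | ')
    print()
for n,q in (('wrist',f),('top',t),('scene',s)): fit(q,n)
for u in (305,330,360): print([(v,*bydepth(f,[(u,v)])[0].round(4)[1:].tolist()) for v in range(258,292,2)])
save('t18',cv2.resize(t['color'][60:360,160:500],None,fx=2.3,fy=2,interpolation=cv2.INTER_CUBIC)[:600,:790])
E
```

```text
wrist 4331 4018 slope deg [0.07 0.  ] z 0.0644
-0.163 0.0644 358 | -0.155 0.0643 497 | -0.147 0.0644 422 | -0.139 0.0643 496 | -0.131 0.0643 654 | -0.123 0.0644 532 | -0.115 0.0644 460 | -0.107 0.0643 431 | -0.099 0.0644 481 | 
top 382 167 slope deg [-1.86 -0.86] z 0.0641
-0.163 0.0639 15 | -0.155 0.0649 40 | -0.147 0.0641 40 | -0.139 0.064 47 | -0.131 0.0639 57 | -0.123 0.0642 52 | -0.115 0.065 42 | -0.107 0.0645 40 | -0.099 0.0639 49 | 
scene 146 119 slope deg [-0.11  1.55] z 0.063
-0.163 0.0624 21 | -0.155 0.0623 23 | -0.147 0.0623 16 | -0.139 0.0621 5 | -0.123 0.0634 15 | -0.115 0.0638 25 | -0.107 0.0637 21 | -0.099 0.0636 20 | 
[(258, -0.1597, 0.0634), (260, -0.1607, 0.0642), (262, -0.1622, 0.064), (264, -0.1636, 0.064), (266, -0.1645, 0.0652), (268, -0.1668, 0.0629), (270, -0.1675, 0.0647), (272, -0.1677, 0.0674), (274, -0.1686, 0.0686), (276, -0.1694, 0.0699), (278, -0.1699, 0.0719), (280, -0.1706, 0.0733), (282, -0.1716, 0.0741), (284, -0.0635, 0.3111), (286, -0.1737, 0.0757), (288, -0.178, 0.0694), (290, -0.195, 0.0369)]
[(258, -0.1498, 0.0888), (260, -0.1521, 0.0861), (262, -0.1622, 0.064), (264, -0.163, 0.0654), (266, -0.1648, 0.0644), (268, -0.1669, 0.0627), (270, -0.1677, 0.0642), (272, -0.1679, 0.067), (274, -0.1682, 0.0694), (276, -0.169, 0.0709), (278, -0.1703, 0.0711), (280, -0.1705, 0.0737), (282, -0.171, 0.0756), (284, -0.1719, 0.0765), (286, -0.1738, 0.0753), (288, -0.1788, 0.0676), (290, -0.1851, 0.0576)]
[(258, -0.1597, 0.0635), (260, -0.1607, 0.0644), (262, -0.1618, 0.065), (264, -0.1632, 0.0649), (266, -0.1652, 0.0634), (268, -0.167, 0.0625), (270, -0.1677, 0.0643), (272, -0.1678, 0.0674), (274, -0.1688, 0.0682), (276, -0.1695, 0.0697), (278, -0.1701, 0.0716), (280, -0.1704, 0.0738), (282, -0.1715, 0.0746), (284, -0.1721, 0.0763), (286, -0.1733, 0.0765), (288, -0.1782, 0.069), (290, -0.2081, 0.0098)]
```

View pics/t18.png

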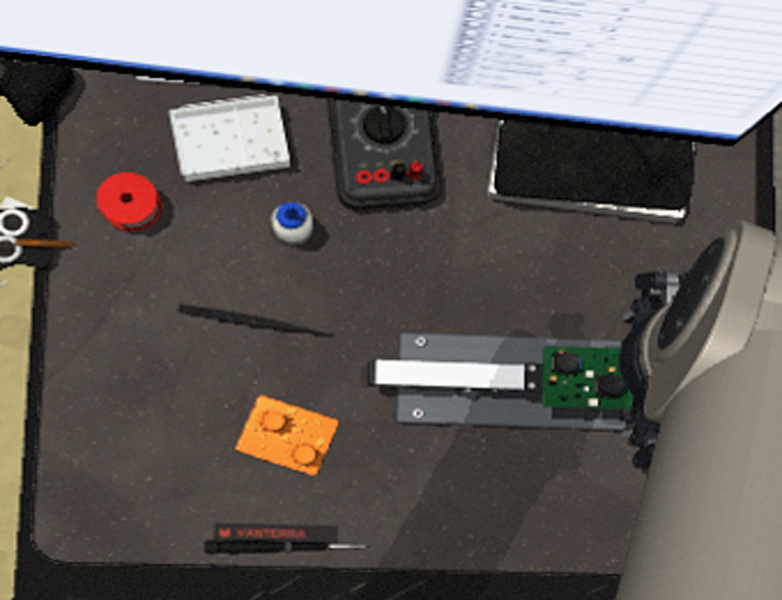

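```bash
python3 -c "
from h import *
st(); print(r.get_obs()['qvel'].round(3)); print(r.hand_in())"
```

```text
t 19.65 tcp [ 0.5471 -0.1451  0.3399] yaw -0.08 z [ 0.0013  0.0026 -1.    ] grasp [ 0.5473 -0.1447  0.1852] F [ 0.21 -0.53 -0.45] w 0.0854
[ 0.     0.005 -0.001  0.002  0.     0.004  0.001]
the job is handed in; nothing more can be done
None
```

The cradle is set and the board is in it. I handed in at 19.65 s with the gripper clear, and the hand-in gives no verdict.

- **Sleeve:** I pinched it over the button and pulled it out in small steps. It slid at about 5 N and stopped dead at roughly 39 mm of travel. I kept up the small pulls for up to about a second after it stopped; the readings were 9.5 N and 8.7 N of total pull, sleeve friction included. The picture then showed the button out through the keeper's hole and the first hole empty.
- **Board:** I lifted the green board by its (-8, -14) stick, set it down and let go.
    - **Position:** Its middle is 37 mm from the lip, with the near edge about 2.5 mm off it. It lies between the cheeks, about 1 to 1.5 mm off centre.
    - **Support:** The far end is on the bearer.
- **Other things:** The orange look-alike, reel, bottle, driver and tweezers look unmoved in the last top view.

**Checks that disagreed:** A first, rough plane fit on the wrist camera gave the board 2.7° of tilt. A robust fit of the same picture gave 0.0 to 0.1°, with the top face at 64.4 mm. The coarser scene and top cameras gave 1.6° and 1.9° from far fewer pixels. I went with the robust wrist fit. On touch-down the force peaked at about 11 N with 4 N sideways, and it was back to about zero before I let go.

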